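# Set the divider of the laundry box and tip in the clothes pegs

## Robot

A 6-joint arm with a two-finger parallel gripper is mounted at the origin on the work surface. World frame = base frame: x ahead of the robot, y to its left, z up, the work surface at z = 0. Lengths are in m, angles in degrees, forces in N, time in s.
With the tool pointing down it reaches from about 0.25 to 0.725 m from the base axis. Payload 9.7 kg.
Tool frame: the origin (TCP) lies at the very end of the fingers, on their centre line; the grasp point (between the pads) lies 19 mm behind it (bot.pinch_z is the distance from the TCP to the grasp point, in m); x points along the fingers, z is the direction in which the jaws open and shut, and the axes are right-handed (so a half turn about x gives the same grasp; the last joint's range is limited). The gripper opens to 85 mm and grips with 20 to 120 N. Pads are 22 mm wide; open, the fingers measure 114 mm over their backs; the gripper's body (76 mm by 85 mm) begins 54 mm behind the grasp point. The pads swing forward as they close: fully open they stand 13 mm farther back than shut.
Start: joints at [-72.078, 4.979, 10.078, 95.1, 0, 90], TCP at [0.169, -0.523, 0.231] pointing down, gripper open.
Joint ranges: [-179.16, 179.16], [-48.56, 103.87], [-65.8, 70.77], [-126.05, 130.52], [-82.76, 87.17], [-180, 180]. Speed limits (degrees/s): [127.2, 127.2, 147.25, 180, 180, 180].

## Interface

Orientations are given as [roll, pitch, yaw] about the fixed x, y, z axes, in that order (R = Rz(yaw) Ry(pitch) Rx(roll)).
In Python, from workcell import bot gives the robot as it stands.
- The arm moves only by the tool play_rows, never from a script. Its argument "rows" is a list of rows, each a list of 3 entries, a list of its own where there are three numbers: the shift along the tool's x, y, z in cm, then the turn about the tool's x in degrees, then the finger opening in cm, from 0 to 8.54. A call has 1 to 12 rows; each row is the pose to reach, as a shift and turn from the pose commanded when the call began, along the tool's axes at that moment; what a row does not reach only later rows make up. A row lasts 1/12 s, in which the tool goes at most 41.7 mm and 7.16 degrees, less where a joint would pass 70% of its speed; a pose out of reach is approached as far as the arm can. A call with a gripper value outside its range is refused whole. The fingers move at their own pace and stop on an object; "squeeze" is the grip in N (left out, the last holds). Time passes only in rows, so rows that repeat a pose let the fingers close. It gives the time, the measured TCP pose, the force and the opening at its end, in the units of the state.
- bot.get_obs(): the state, without advancing time (a new reading comes with each control period).
- bot.camera(name): name is "side" or "top"; returns (picture, depth): 384x512x3 uint8, blue, green, red; 384x512 float32, m along the optical axis (not along the pixel's ray), 0 where there is no reading.
- bot.camera_model(name): a dict with "fx", "fy", "cx", "cy" (pixels), "k1" (the pictures are not rectified: a ray, as slopes to the right and down, at radius r is drawn at 1 + k1 r^2 times it, then the intrinsics apply), "origin" and "attitude" of the camera in the world. Camera axes: x right, y down, z forward; pixel columns grow to the right and rows downward; lengths in m; the calibration is good to about 2 mm. A picture is of the moment at which its call begins. camera_model takes no time and is no camera call.
- bot.job_done(): hands the job in, once; it reports no verdict.
The state is a dict: "time": time; "q": joint angles; "qd": joint speeds; "joint_efforts": joint torques, N m; "ee_pos": TCP position; "tcp_rot": TCP orientation; "wrist_force": force on the tool from outside, world axes, zero at the start; "torque": the same for the moment, N m; "opening": finger opening in m.
Only numpy, scipy, OpenCV 4.12 (cv2) and the standard library are available. Lean on these libraries where they do the work, as an engineer would, in place of code of your own. Each camera call takes 0.05 s, during which the arm holds its last target.

## Task

Make room for the clothes pegs in the wooden laundry box: slide its loose divider up snug against the carton, without pushing the carton along, and turn the clamp knob on the divider clockwise until it is tight. Then tip the clothes pegs off the wooden scoop tray into the space this opens up, and set the empty tray back down flat on the counter. Keep all five pegs in the box and leave the other things where they stand.

Things in the scene. Friction and masses are not known exactly. Their poses are not given: they have to be found in the camera images.
- peg_box: fixed open plywood box, 200 mm (its x) by 360 mm (its y), 85 mm high, walls 9 mm, floor 8 mm; origin under its centre, z up. A 12 mm wide, 6 mm high aluminium rail runs along the top of the wall nearer the robot (-x). The carton stands towards its +y end; the pegs go in the compartment at its -y end, between end wall and divider
- divider (a joint): slide of the divider along the rail, m, 0 to 0.26, growing to the box's +y, towards the carton; 0 puts its middle plane at box y = -130 mm. An upright plywood board 8 mm thick across the box, top edge at 86 mm, carried by an aluminium saddle (36 x 46 mm, top at 104 mm) on the rail. It starts unclamped and slides with about 2 N, by the knob or the saddle
- divider_face (a point): centre of the divider board's face towards the carton (its +y side), 50 mm above the counter; axes as the box's
- divider_back (a point): centre of the divider board's other face (-y side, towards the peg compartment), 50 mm above the counter; axes as the box's
- knob (a joint): angle of the clamp knob, rad, 0 to 1.57, growing clockwise seen from above. At 0 its bar lies along the rail (loose), at 1.57 across the rail (fully tight, a stop). It starts loose, below 0.45; the clamp begins to bite at about 0.6 and holds firmly from 1.2. It stays where it is left; turning takes 0.15 to 0.2 N m; fully tight it holds the divider against about 20 N
- knob_grip (a point): grip point of the clamp knob, on its upright axis above the saddle, 131 mm above the counter; the frame turns with the knob, its y axis along the bar. A black plastic bar 46 mm long, 13 mm thick, from 109 to 137 mm above the counter, on a round foot 30 mm across; it travels with the divider
- carton: cardboard carton of washing tablets, 130 mm (its x) x 60 mm (its y) x 100 mm high, 0.5 to 0.9 kg, standing loose on the box's floor; origin under its centre
- carton_face (a point): centre of the carton's face towards the divider (its -y face)
- tray: loose wooden scoop tray, about 0.3 kg: floor 140 mm (its x) x 150 mm (its y), 6 mm thick, side walls up to 26 mm, open at its front edge (+y); at the back (-y) a 30 mm high wall with an upright hand tab in its middle. Origin under the centre of the floor
- tray_grip (a point): grip point in the hand tab: at tray x = 0, y = -81 mm, 60 mm above the tray's underside. The tab is 62 mm wide (along x), 12 mm thick (along y), its top 82 mm (in the middle 89 mm) above the underside; axes as the tray's
- tray_lip (a point): middle of the tray's open front edge, on top of its floor (tray y = +75 mm, 6 mm up); axes as the tray's
- peg0: wooden spring clothes peg, 72 x 14 x 11 mm, 12 g, lying loose on the tray; it slides on the tray when this is tipped by about 16 to 23 degrees. Origin under its centre, x along its length
- peg1: wooden spring clothes peg, 72 x 14 x 11 mm, 12 g, lying loose on the tray; it slides on the tray when this is tipped by about 16 to 23 degrees. Origin under its centre, x along its length
- peg2: wooden spring clothes peg, 72 x 14 x 11 mm, 12 g, lying loose on the tray; it slides on the tray when this is tipped by about 16 to 23 degrees. Origin under its centre, x along its length
- peg3: wooden spring clothes peg, 72 x 14 x 11 mm, 12 g, lying loose on the tray; it slides on the tray when this is tipped by about 16 to 23 degrees. Origin under its centre, x along its length
- peg4: wooden spring clothes peg, 72 x 14 x 11 mm, 12 g, lying loose on the tray; it slides on the tray when this is tipped by about 16 to 23 degrees. Origin under its centre, x along its length
- jar: glass jar with a steel lid, 68 mm across and 95 mm high, standing between tray and box at the far side; origin under its middle
- cup: white plastic measuring cup, 60 mm across and 62 mm high, standing between tray and box on the robot's side; origin under its middle
- scrub_brush: wooden scrubbing brush, about 200 x 55 x 45 mm, lying on the robot's side of the box; origin under its middle
- lint_roller: lint roller, about 185 mm long and 48 mm thick, lying to the right of the tray; origin under its middle
Not all that is in view belongs to the job. What is shaped like the tray but green is not meant.

How it is judged (in metres and radians):
On the way, in this order (a step that is already met when the one before it is completed fails the run):
1. the divider stands snug against the carton (gap under 8 mm) (y of carton_face in the frame of divider_face below 0.008 m), for 0.1 s.
2. the clamp knob is turned tight (1.2 rad or more) with the divider still snug (y of carton_face in the frame of divider_face below 0.008 m and value of joint knob above 1.2 rad), for 0.2 s.
3. the tray is tipped with its open edge over the peg compartment (angle between tray's own z axis and vertical above 0.15 rad and x of tray_lip in the frame of peg_box between -0.091 and 0.091 m and y of tray_lip in the frame of peg_box above -0.171 m and y of tray_lip in the frame of divider_back below 0 m).
4. all five pegs are in the peg compartment (x of peg0 in the frame of peg_box between -0.091 and 0.091 m and y of each of peg0, peg1, peg2, peg3, peg4 in the frame of peg_box above -0.171 m and y of each of peg0, peg1, peg2, peg3, peg4 in the frame of divider_back below 0 m and z of each of peg0, peg1, peg2, peg3, peg4 in the frame of peg_box below 0.085 m and x of peg1 in the frame of peg_box between -0.091 and 0.091 m and x of peg2 in the frame of peg_box between -0.091 and 0.091 m and x of peg3 in the frame of peg_box between -0.091 and 0.091 m and x of peg4 in the frame of peg_box between -0.091 and 0.091 m), for 0.1 s.
At the end, for the whole second after the job is handed in: The divider is within 8 mm of the carton, its knob is at 1.2 rad or more; all five pegs lie at rest in the compartment between the -y end wall and the divider, below the rim; the carton stands; the tray lies flat (within 0.06 rad, underside within 6 mm of the counter) and at rest on the counter (all of step 2 and all of step 4 and linear speed of each of peg0, peg1, peg2, peg3, peg4 below 0.03 m/s and angle between tray's own z axis and vertical below 0.06 rad and height (world z) of tray below 0.006 m and linear speed of tray below 0.02 m/s and angle between carton's own z axis and vertical below 0.15 rad); the robot touches nothing.
It fails at once if the carton is pushed along by more than 20 mm or tipped (distance of carton from where it was at the start of the episode above 0.02 m or angle between carton's own z axis and vertical above 0.3 rad).
It fails at once if another thing on the counter is moved by more than 30 mm (distance of any of jar, cup, scrub_brush, lint_roller from where it was at the start of the episode above 0.03 m).
It also fails if it takes over 72 s, if anything falls off the work surface, if the arm or the gripper's body presses on something with over 40 N, if the wrist force passes 120 N, or if a joint passes its speed limit or range.

## Working session

There is one attempt and no reset: what is moved stays moved. The work goes in short steps, Python scripts to look and compute and a tool call to move; the robot and the scene stay as the last step left them, time stands still between calls to the robot, and variables do not carry over. Pictures are saved under pics/ and viewed, and the job is handed in when it is done.

Besides the shell and the picture viewer there is one more tool, called after "Request:" as name([rows], argument=value, ...), one row to a line, values as JSON. play_rows: Moves the arm, as the interface text tells. Its arguments: {"type":"object","properties":{"rows":{"type":"array"},"squeeze":{"type":"number"}},"required":["rows"]}

```bash
mkdir -p pics; ls; python3 - <<'E'
from workcell import bot
import cv2, numpy as np
print(bot.get_obs(), bot.pinch_z)
for n in ("top","side"):
    p,d=bot.camera(n); cv2.imwrite(f"pics/{n}0.png",p); np.save(f"pics/{n}0.npy",d); print(bot.camera_model(n))
E
```

```text
pics
{'time': 0.0, 'q': array([-7.20767043e+01,  5.00943293e+00,  1.00348478e+01,  9.51008275e+01,
        2.51470667e-03,  9.00010143e+01]), 'qd': array([0.07052013, 0.03840323, 0.01183202, 0.06321985, 0.08940887,
       0.01637688]), 'joint_efforts': array([-2.27400749e-03, -5.20392072e+01,  4.64801180e+01,  1.64211314e-02,
       -1.27122858e-04,  5.30983641e-06]), 'ee_pos': array([ 0.1691974 , -0.52307729,  0.23060261]), 'tcp_rot': array([178.0911402 ,  89.92454545, 106.01341996]), 'wrist_force': array([ 0.44685508, -0.24607083,  0.88888422]), 'torque': array([ 0.00262761, -0.02440361,  0.02228326]), 'opening': 0.08540776318148958} 0.0187
{'fx': 445.9051086651677, 'fy': 445.9051086651677, 'cx': 256.01848590516397, 'cy': 190.46066509400424, 'k1': -0.06940774531926712, 'origin': array([ 0.41820797, -0.07680063,  1.53012546]), 'attitude': array([-176.09321035,    0.32119117,  -88.47731894])}
{'fx': 458.9980580314137, 'fy': 458.9980580314137, 'cx': 258.49235466643574, 'cy': 198.88457373734306, 'k1': -0.010908461612011177, 'origin': array([ 0.02473877, -0.88364549,  0.80900656]), 'attitude': array([-126.05122264,   -0.3971379 ,  -30.40351495])}
```

View pics/top0.png

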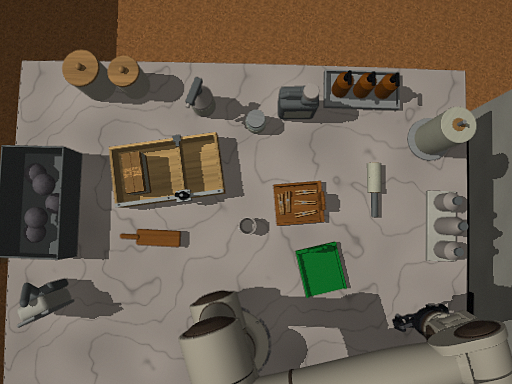

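View pics/side0.png

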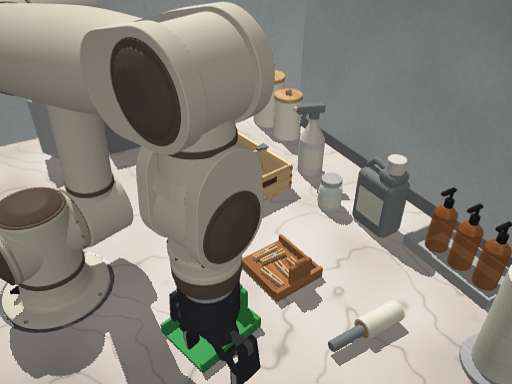

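```bash
cat > h.py <<'E'
import numpy as np, cv2
from scipy.spatial.transform import Rotation as R
from workcell import bot
def rays(m,uv):
    K=np.array([[m['fx'],0,m['cx']],[0,m['fy'],m['cy']],[0,0,1.]])
    p=cv2.undistortPoints(np.asarray(uv,float).reshape(-1,1,2),K,np.array([m['k1'],0,0,0.])).reshape(-1,2)
    return np.c_[p,np.ones(len(p))]
def world(name,uv,d):
    m=bot.camera_model(name); r=rays(m,uv)
    return (R.from_euler('xyz',m['attitude'],degrees=True).apply(r*np.asarray(d).reshape(-1,1)))+m['origin']
def cloud(name,depth):
    v,u=np.mgrid[0:384,0:512]; uv=np.c_[u.ravel(),v.ravel()]
    return world(name,uv,depth.ravel()).reshape(384,512,3)
def atz(name,uv,z):
    m=bot.camera_model(name); r=R.from_euler('xyz',m['attitude'],degrees=True).apply(rays(m,uv))
    o=m['origin']; return o+r*((z-o[2])/r[:,2:])
def project(name,P):
    m=bot.camera_model(name); Rm=R.from_euler('xyz',m['attitude'],degrees=True)
    c=Rm.inv().apply(np.atleast_2d(P)-m['origin']); s=c[:,:2]/c[:,2:]
    s=s*(1+m['k1']*(s**2).sum(1,keepdims=True))
    return s*[m['fx'],m['fy']]+[m['cx'],m['cy']]
E
python3 - <<'E'
from h import *
p=cv2.imread('pics/top0.png'); 
def crop(x0,y0,x1,y1,s,n):
    cv2.imwrite(n,cv2.resize(p[y0:y1,x0:x1],None,fx=s,fy=s,interpolation=cv2.INTER_CUBIC))
crop(100,125,235,255,5,'pics/c_box.png'); crop(230,165,390,270,5,'pics/c_tray.png')
d=np.load('pics/top0.npy'); W=cloud('top',d); np.save('pics/W.npy',W)
for uv in [(180,141),(183,195),(133,173),(248,226),(255,120),(298,203),(375,190),(160,238),(350,130),(50,350)]:
    print(uv,W[uv[1],uv[0]].round(4))
E
```

```text
(180, 141) [0.6785 0.1938 0.0534]
(183, 195) [0.4928 0.162  0.1381]
(133, 173) [0.5608 0.3313 0.1111]
(248, 226) [ 3.998e-01 -4.130e-02  3.000e-04]
(255, 120) [ 0.7461 -0.0567  0.0967]
(298, 203) [ 0.4824 -0.2092  0.0166]
(375, 190) [ 0.5316 -0.465   0.0421]
(160, 238) [0.3519 0.2516 0.0368]
(350, 130) [ 0.7426 -0.3876 -0.0026]
(50, 350) [-0.0484  0.6316 -0.0024]
```

View pics/c_box.png

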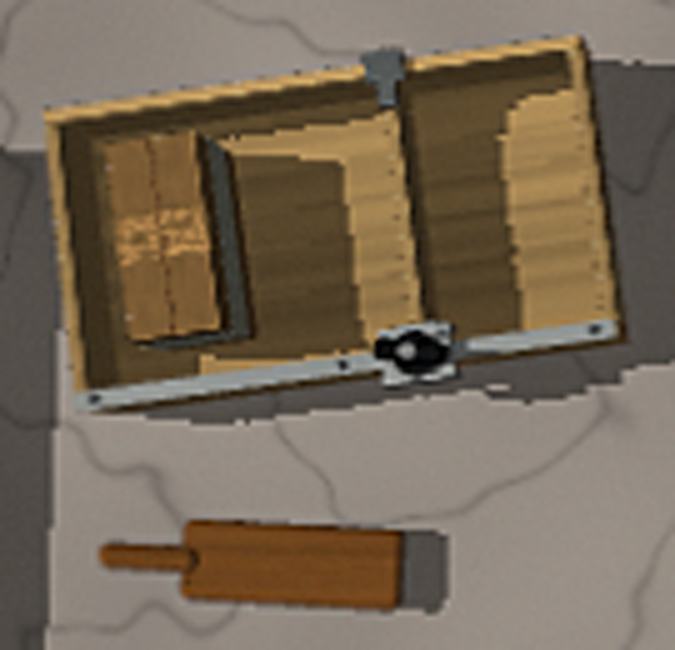

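View pics/c_tray.png

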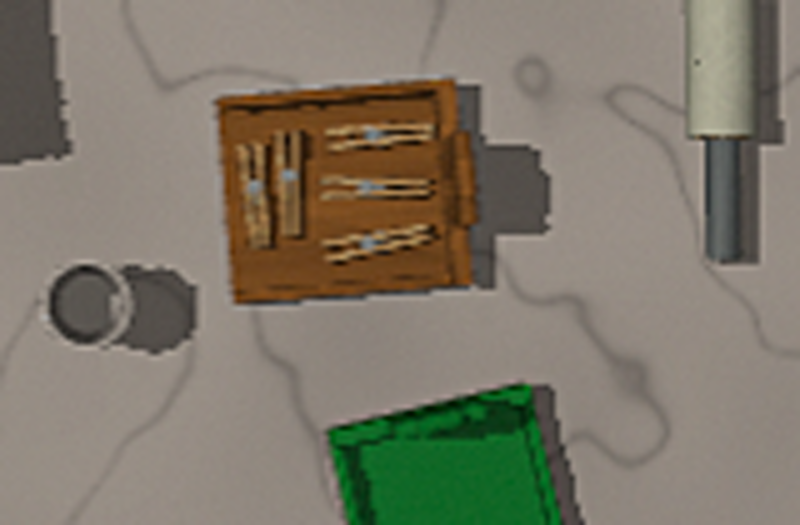

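```bash
python3 - <<'E'
from h import *
W=np.load('pics/W.npy'); V,U=np.mgrid[0:384,0:512]
def rect(u0,v0,u1,v1,z0,z1,lab):
    m=(U>=u0)&(U<u1)&(V>=v0)&(V<v1)&(W[...,2]>z0)&(W[...,2]<z1)
    P=W[m]; r=cv2.minAreaRect((P[:,:2]*1000).astype(np.float32))
    print(lab,m.sum(),np.round(r[0],1),np.round(r[1],1),round(r[2],2), 'z',np.percentile(P[:,2],[5,50,95]).round(4)); print(cv2.boxPoints(r).round(1).tolist())
    return P
rect(100,125,172,215,.078,.1,'boxL')
rect(100,125,235,215,.08,.1,'box')
rect(115,145,155,200,.1,.13,'carton')
rect(165,180,200,212,.122,.16,'knob')
rect(165,180,200,212,.098,.16,'saddle')
rect(265,175,330,230,.012,.2,'tray')
rect(265,175,330,230,.06,.2,'tab')
rect(236,212,260,240,.03,.2,'cup')
rect(240,105,270,135,.06,.2,'jar')
E
```

```text
boxL 645 [567.7 306.4] [203.1 211.8] 9.24 z [0.0797 0.0867 0.0958]
[[450.3999938964844, 394.6000061035156], [484.5, 185.5], [685.0, 218.1999969482422], [651.0, 427.20001220703125]]
box 1178 [576.2 231.7] [220.3 360.8] 9.61 z [0.081  0.087  0.0955]
[[437.5, 391.20001220703125], [497.79998779296875, 35.5], [715.0, 72.30000305175781], [654.7000122070312, 428.0]]
carton 766 [565.4 336.1] [131.4  63.5] 10.6 z [0.1022 0.1071 0.1118]
[[495.0, 355.20001220703125], [506.70001220703125, 292.79998779296875], [635.7999877929688, 316.8999938964844], [624.0999755859375, 379.29998779296875]]
knob 63 [493.1 166.5] [12.7 44.1] 1.34 z [0.1283 0.1359 0.1407]
[[486.29998779296875, 188.39999389648438], [487.29998779296875, 144.3000030517578], [500.0, 144.60000610351562], [498.8999938964844, 188.6999969482422]]
saddle 164 [493.9 167.1] [36.1 44.5] 9.9 z [0.1001 0.1081 0.1394]
[[472.3999938964844, 185.89999389648438], [480.0, 142.10000610351562], [515.5, 148.3000030517578], [507.8999938964844, 192.10000610351562]]
tray 782 [ 483.3 -210.5] [140.4 158.2] 6.21 z [0.0127 0.0217 0.0829]
[[405.0, -139.39999389648438], [422.1000061035156, -296.70001220703125], [561.5999755859375, -281.5], [544.5, -124.19999694824219]]
tab 82 [ 491.4 -282. ] [59.3 11.8] 5.32 z [0.0671 0.0826 0.0914]
[[461.29998779296875, -278.79998779296875], [462.3999938964844, -290.6000061035156], [521.4000244140625, -285.1000061035156], [520.2999877929688, -273.29998779296875]]
cup 110 [402.2 -40.9] [55.9 55.9] 46.7 z [0.0342 0.0585 0.0658]
[[362.70001220703125, -42.099998474121094], [403.3999938964844, -80.4000015258789], [441.70001220703125, -39.70000076293945], [401.0, -1.399999976158142]]
jar 324 [752.1 -59.1] [65.  61.6] 57.24 z [0.0657 0.0931 0.0989]
[[708.7000122070312, -69.69999694824219], [760.4000244140625, -103.0], [795.5999755859375, -48.400001525878906], [743.7999877929688, -15.100000381469727]]
```

```bash
cat >> h.py <<'E'
def tool(o=None):
    o=o or bot.get_obs(); return o['ee_pos'],R.from_euler('xyz',o['tcp_rot'],degrees=True).as_matrix()
def plan(p,jaw_yaw=None):
    "p world TCP target; jaw_yaw: world yaw (deg) of tool z, mod 180"
    o=bot.get_obs(); e,M=tool(o); s=M.T@(np.asarray(p)-e)*100
    cur=np.degrees(np.arctan2(M[1,2],M[0,2]))
    print('t',round(o['time'],2),'shift cm',s.round(2),'jaw yaw',cur.round(2),'q',o['q'].round(1))
    if jaw_yaw is not None:
        # +turn about tool x (down) = clockwise from above = yaw decreases
        t=cur-jaw_yaw; print('turn options',(t+90)%180-90, ((t+90)%180-90)-180,((t+90)%180-90)+180)
E
python3 - <<'E'
from h import *
print(tool()[1].round(3))
plan([.493,.1665,.22],1.3)
E
```

```text
[[-0.     0.951  0.308]
 [ 0.001  0.308 -0.951]
 [-1.     0.    -0.001]]
t 0.1 shift cm [  1.13  52.03 -55.65] jaw yaw -72.08 q [-72.1   5.   10.   95.1   0.   90. ]
turn options -73.38022342494406 -253.38022342494406 106.61977657505594
```

Request:
play_rows([
  [[0,13,-14],-18,8.5],
  [[0,26,-28],-36,8.5],
  [[0,26,-28],-36,8.5],
  [[0,26,-28],-36,8.5],
  [[0,26,-28],-36,8.5],
  [[0,26,-28],-36,8.5],
  [[0,26,-28],-36,8.5],
  [[0,26,-28],-36,8.5],
  [[0,26,-28],-36,8.5],
  [[0,26,-28],-36,8.5],
])

```text
time: 0.93
ee_pos: [0.3319, -0.1723, 0.2313]
tcp_rot: [92.6, 89.9, 56.8]
wrist_force: [-0.0, -0.4, 0.3]
opening: 0.085
```

```bash
python3 - <<'E'
from h import *
plan([.493,.1665,.22],1.3)
E
```

```text
t 0.93 shift cm [ 1.18 36.91 -6.75] jaw yaw -35.79 q [-27.5 -18.9 -11.4  97.4   0.1  98.3]
turn options -37.09121373449186 -217.09121373449187 142.90878626550813
```

Request:
play_rows([
  [[0,18,-3.4],-80,8.5],
  [[0,18,-3.4],-80,8.5],
  [[0,18,-3.4],-80,8.5],
  [[0,18,-3.4],-80,8.5],
  [[0,18,-3.4],-80,8.5],
  [[0,18,-3.4],-80,8.5],
  [[0,18,-3.4],-80,8.5],
  [[0,18,-3.4],-80,8.5],
  [[0,18,-3.4],-80,8.5],
  [[0,18,-3.4],-80,8.5],
  [[0,18,-3.4],-80,8.5],
  [[0,18,-3.4],-80,8.5],
])

```text
time: 1.93
ee_pos: [0.4089, -0.0115, 0.231]
tcp_rot: [139.4, 90.0, -176.4]
wrist_force: [-0.4, -0.4, 0.1]
opening: 0.0848
```

```bash
python3 - <<'E'
from h import *
p,d=bot.camera("side"); cv2.imwrite(f"pics/side1.png",p); np.save(f"pics/side1.npy",d)
plan([.493,.1665,.22],1.3)
E
```

```text
t 1.98 shift cm [ 1.1   6.97 18.41] jaw yaw 43.98 q [ -1.6 -14.1  -7.8  96.3  -0.   44.4]
turn options 42.68148715260446 -137.31851284739554 222.68148715260446
```

View pics/side1.png

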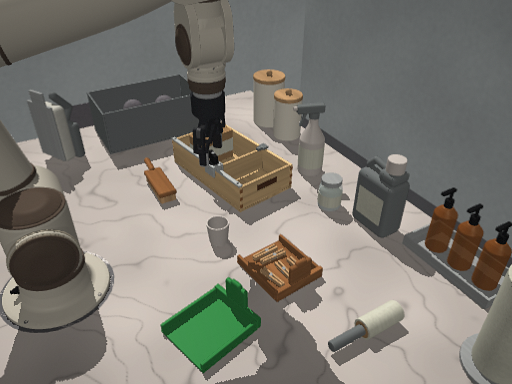

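Request:
play_rows([
  [[0,7,18.4],-80,8.5],
  [[0,7,18.4],-80,8.5],
  [[0,7,18.4],-80,8.5],
  [[0,7,18.4],-80,8.5],
  [[0,7,18.4],-80,8.5],
  [[0,7,18.4],-80,8.5],
  [[0,7,18.4],-80,8.5],
  [[0,7,18.4],-80,8.5],
  [[0,7,18.4],-80,8.5],
  [[0,7,18.4],-80,8.5],
  [[0,7,18.4],-80,8.5],
  [[0,7,18.4],-80,8.5],
])

```text
time: 2.98
ee_pos: [0.493, 0.1666, 0.231]
tcp_rot: [77.8, 90.0, -158.2]
wrist_force: [0.3, -0.2, 0.3]
opening: 0.0853
```

```bash
python3 - <<'E'
from h import *
plan([.493,.1665,.155],1.3)
E
```

```text
t 2.98 shift cm [ 7.6  -0.   -0.01] jaw yaw 124.03 q [ 18.7   0.9   5.8  94.9  -0.  -15.4]
turn options -57.26576786750039 -237.2657678675004 122.73423213249961
```

Request:
play_rows([
  [[4,0,0],-57.3,6],
  [[4,0,0],-57.3,6],
  [[4,0,0],-57.3,6],
  [[4,0,0],-57.3,6],
  [[4,0,0],-57.3,6],
  [[4,0,0],-57.3,6],
  [[4,0,0],-57.3,6],
  [[4,0,0],-57.3,6],
  [[6,0,0],-57.3,6],
  [[6,0,0],-57.3,6],
])

```text
time: 3.82
ee_pos: [0.4921, 0.1663, 0.1686]
tcp_rot: [17.6, 89.8, -161.5]
wrist_force: [0.1, -0.8, -0.8]
opening: 0.0601
```

```bash
python3 - <<'E'
from h import *
for n in ("top","side"):
    p,d=bot.camera(n); c=p[125:235,100:230] if n=="top" else p[80:220,140:300]
    cv2.imwrite(f"pics/{n}2.png",cv2.resize(c,None,fx=5 if n=="top" else 4.5,fy=5 if n=="top" else 4.2,interpolation=cv2.INTER_CUBIC))
plan([.493,.1665,.114],1.3)
E
```

```text
t 3.92 shift cm [ 5.69 -0.01 -0.06] jaw yaw -179.05 q [ 18.7   0.1  -1.6  88.3   0.  -72.3]
turn options -0.347734742619906 -180.3477347426199 179.6522652573801
```

View pics/side2.png

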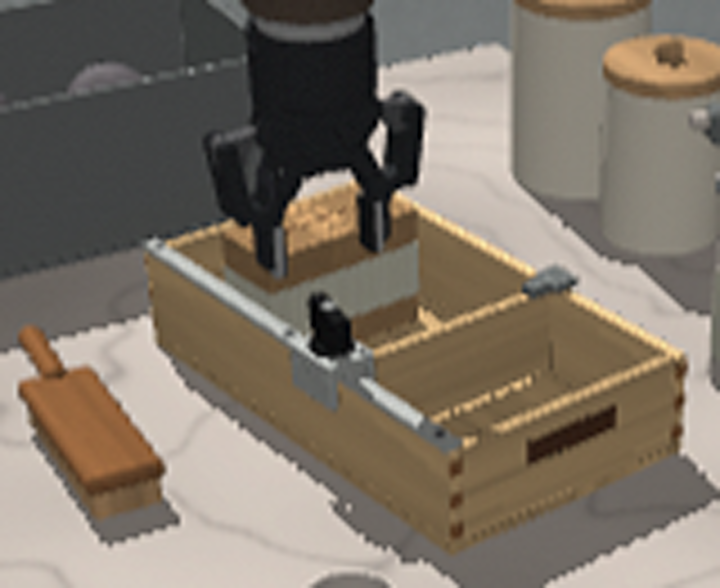

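Request:
play_rows([
  [[3,0,0],0,6],
  [[5.3,0,0],0,6],
  [[5.3,0,0],0,6],
  [[5.3,0,0],0,6],
  [[5.3,0,0],0,1],
  [[5.3,0,0],0,0.6],
  [[5.3,0,0],0,0.6],
  [[5.3,0,0],0,0.6],
  [[5.3,0,0],0,0.6],
  [[5.3,0,0],0,0.6],
], squeeze=30)

```text
time: 4.75
ee_pos: [0.4949, 0.1671, 0.1199]
tcp_rot: [-167.2, 89.7, 14.0]
wrist_force: [6.2, 1.4, 2.0]
opening: 0.0121
```

```bash
python3 - <<'E'
from h import *
th=np.radians(9.7); e,_=tool(); 
plan(e+.10*np.array([-np.sin(th),np.cos(th),0]))
E
```

```text
t 4.75 shift cm [ 0.   -9.89  1.48] jaw yaw -178.82 q [ 18.7   0.2  -7.2  82.3  -0.  -72.5]
```

Request:
play_rows([
  [[0,-0.8,0.12],0,0.6],
  [[0,-1.6,0.24],0,0.6],
  [[0,-2.4,0.36],0,0.6],
  [[0,-3.2,0.48],0,0.6],
  [[0,-4.0,0.6],0,0.6],
  [[0,-4.8,0.72],0,0.6],
  [[0,-5.6,0.84],0,0.6],
  [[0,-6.4,0.96],0,0.6],
  [[0,-7.2,1.08],0,0.6],
  [[0,-8,1.2],0,0.6],
  [[0,-8.8,1.32],0,0.6],
  [[0,-9.4,1.4],0,0.6],
])

```text
time: 5.75
ee_pos: [0.4792, 0.2611, 0.1199]
tcp_rot: [-170.6, 89.7, 10.6]
wrist_force: [9.8, -1.0, 0.1]
opening: 0.0121
```

```bash
python3 - <<'E'
from h import *
for n in ("top","side"):
    p,d=bot.camera(n); np.save(f"pics/{n}3.npy",d); cv2.imwrite(f"pics/{n}3f.png",p); c=p[125:235,100:230] if n=="top" else p[80:220,140:300]
    cv2.imwrite(f"pics/{n}3.png",cv2.resize(c,None,fx=5 if n=="top" else 4.5,fy=5 if n=="top" else 4.2,interpolation=cv2.INTER_CUBIC))
print(bot.get_obs()['wrist_force'],bot.get_obs()['ee_pos'])
E
```

```text
[8.61045856 3.37511549 0.27366217] [0.47914864 0.26180393 0.11984902]
```

View pics/side3.png

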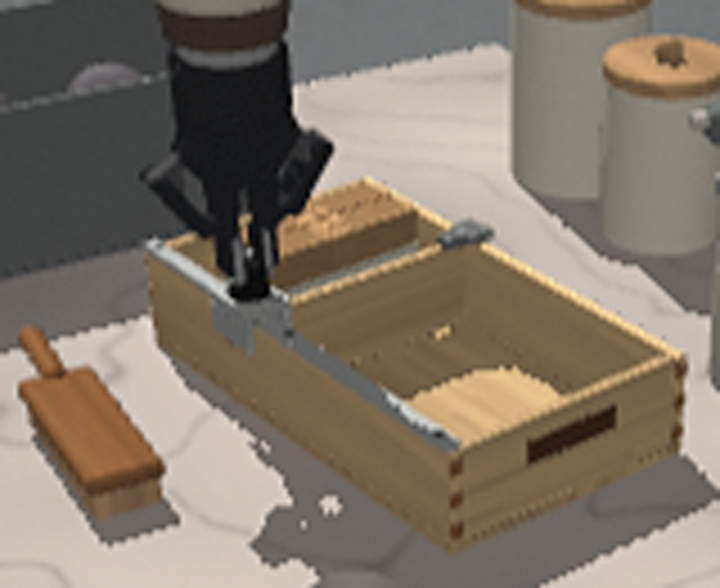

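View pics/top3.png

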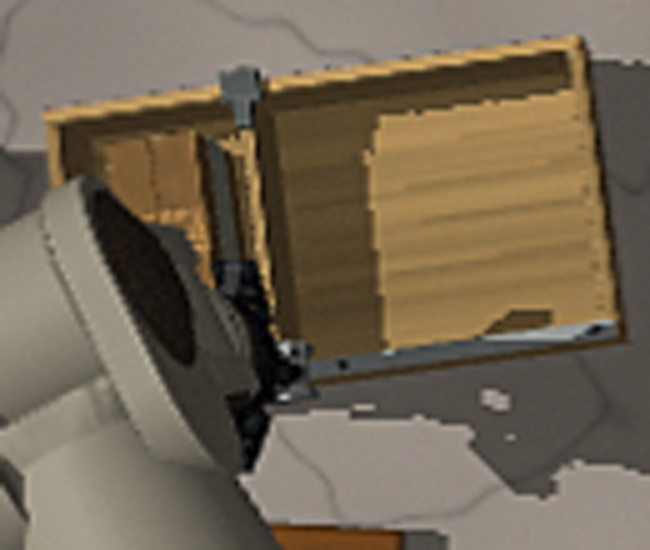

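```bash
cat > gap.py <<'E'
from h import *
import sys
def gap(dtop,th=9.7,lo=610,hi=670):
    W=cloud('top',dtop)*1000; t=np.radians(th)
    X=W[...,0]*np.cos(t)+W[...,1]*np.sin(t); Y=-W[...,0]*np.sin(t)+W[...,1]*np.cos(t); Z=W[...,2]
    for v in range(140,178,3):
        s=[(round(float(Y[v,u]),0),round(float(Z[v,u]))) for u in range(132,165) if lo<X[v,u]<hi and 60<Z[v,u]<125]
        if s: print(v,s)
    m=(X>lo)&(X<hi)&(Y>100)&(Y<280)
    c=m&(Z>100)&(Z<115); print('carton Y min',np.percentile(Y[c],[0,1,3,97,100]))
    dd=m&(Z>78)&(Z<95)&(Y<215)&(Y>140); print('div Y',np.percentile(Y[dd],[0,5,50,95,100]),dd.sum())
if __name__=='__main__': gap(np.load(sys.argv[1]))
E
python3 gap.py pics/top3.npy
```

```text
155 [(230.0, 106), (226.0, 109), (222.0, 110), (220.0, 105), (216.0, 108), (213.0, 106), (211.0, 103), (205.0, 112), (208.0, 90), (208.0, 73), (205.0, 73), (177.0, 81), (173.0, 83), (173.0, 69)]
158 [(230.0, 109), (226.0, 110), (224.0, 105), (222.0, 102), (219.0, 100), (214.0, 109), (211.0, 107), (208.0, 108), (207.0, 97), (207.0, 85), (206.0, 76), (179.0, 91), (176.0, 89), (174.0, 87), (173.0, 72)]
161 [(232.0, 107), (229.0, 105), (224.0, 110), (223.0, 104), (218.0, 108), (216.0, 105), (212.0, 110), (209.0, 107), (205.0, 109), (206.0, 93), (207.0, 75), (205.0, 69), (178.0, 85), (174.0, 90), (173.0, 80), (174.0, 62)]
164 [(233.0, 108), (230.0, 106), (227.0, 106), (222.0, 110), (221.0, 104), (216.0, 111), (213.0, 107), (208.0, 114), (207.0, 107), (207.0, 93), (206.0, 83), (208.0, 65), (179.0, 88), (177.0, 84), (174.0, 80), (173.0, 69)]
167 [(235.0, 105), (231.0, 106), (228.0, 105), (224.0, 106), (220.0, 112), (217.0, 110), (215.0, 107), (213.0, 101), (206.0, 114), (207.0, 99), (208.0, 83), (207.0, 72), (206.0, 62), (181.0, 86), (178.0, 82), (174.0, 85), (174.0, 74), (173.0, 61)]
170 [(222.0, 107), (220.0, 102), (215.0, 109), (213.0, 106), (210.0, 106), (206.0, 109), (204.0, 101), (206.0, 80), (207.0, 63), (178.0, 87), (174.0, 92), (175.0, 72), (173.0, 65)]
carton Y min [204.26906934 205.58090087 207.0236086  263.78861989 266.98724601]
div Y [171.6884557  173.06285002 178.77907    207.26964099 207.73218035] 73
```

Request:
play_rows([
  [[0,-0.4,0.04],0,0.6],
  [[0,-0.8,0.08],0,0.6],
  [[0,-1.2,0.12],0,0.6],
  [[0,-1.6,0.18],0,0.6],
  [[0,-2.0,0.24],0,0.6],
  [[0,-2.1,0.25],0,0.6],
  [[0,-2.1,0.25],0,0.6],
])

```text
time: 6.43
ee_pos: [0.4758, 0.282, 0.1198]
tcp_rot: [-163.8, 89.7, 17.4]
wrist_force: [6.8, 1.3, 1.3]
opening: 0.0121
```

```bash
python3 - <<'E'
from h import *
from gap import gap
p,d=bot.camera('top'); c=p[125:235,100:230]; gap(d)
cv2.imwrite("pics/top4.png",cv2.resize(c,None,fx=5,fy=5,interpolation=cv2.INTER_CUBIC))
o=bot.get_obs();print(o['wrist_force'],o['ee_pos'],o['q'].round(1)); plan(o['ee_pos'],-80.3)
E
```

```text
155 [(229.0, 109), (225.0, 113), (222.0, 110), (219.0, 108), (214.0, 115), (214.0, 104), (210.0, 108), (206.0, 109), (205.0, 99), (206.0, 81), (201.0, 89), (199.0, 87), (196.0, 82), (194.0, 78), (195.0, 60)]
158 [(229.0, 113), (228.0, 103), (222.0, 113), (220.0, 110), (218.0, 106), (215.0, 104), (211.0, 107), (207.0, 109), (206.0, 101), (207.0, 85), (206.0, 73), (200.0, 85), (197.0, 85), (195.0, 78), (196.0, 62)]
161 [(231.0, 108), (229.0, 104), (226.0, 106), (221.0, 109), (219.0, 106), (216.0, 103), (212.0, 108), (208.0, 110), (206.0, 105), (207.0, 88), (206.0, 78), (202.0, 81), (199.0, 81), (195.0, 84), (195.0, 71)]
164 [(233.0, 108), (230.0, 107), (226.0, 108), (223.0, 106), (220.0, 108), (218.0, 100), (212.0, 112), (210.0, 106), (207.0, 107), (205.0, 102), (206.0, 84), (203.0, 83), (199.0, 85), (196.0, 85), (195.0, 75)]
167 [(233.0, 110), (230.0, 109), (228.0, 104), (224.0, 108), (220.0, 111), (218.0, 107), (215.0, 107), (212.0, 103), (208.0, 106), (206.0, 101), (206.0, 90), (206.0, 74), (201.0, 82), (199.0, 78), (194.0, 86), (196.0, 61)]
170 [(236.0, 105), (232.0, 106), (230.0, 104), (226.0, 105), (224.0, 101), (220.0, 105), (217.0, 102), (213.0, 106), (209.0, 108), (206.0, 106), (205.0, 97), (205.0, 84), (201.0, 88), (199.0, 83), (194.0, 89), (196.0, 69)]
carton Y min [204.98000769 205.86750515 206.39355277 264.94110689 268.09093452]
div Y [193.79971074 194.27400185 200.02990932 207.17851297 208.09445384] 79
[6.54917903 1.06242859 0.88056467] [0.47584917 0.28198764 0.11985587] [ 30.7   4.4  -2.9  82.5  -0.  -60.5]
t 6.48 shift cm [0. 0. 0.] jaw yaw -178.82 q [ 30.7   4.4  -2.9  82.5  -0.  -60.5]
turn options 81.48265331290088 -98.51734668709912 261.4826533129009
```

View pics/top4.png

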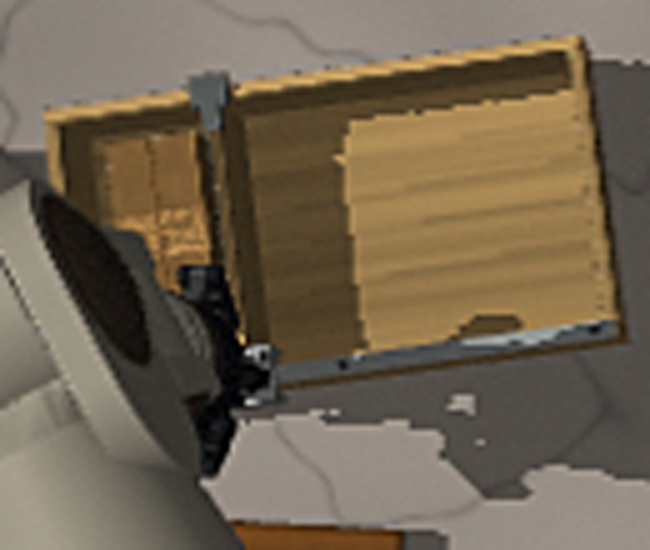

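Request:
play_rows([
  [[0,-0.1,0],0,0.6],
  [[0,-0.1,0],7,0.6],
  [[0,-0.1,0],14,0.6],
  [[0,-0.1,0],21,0.6],
  [[0,-0.1,0],28,0.6],
  [[0,-0.1,0],35,0.6],
  [[0,-0.1,0],42,0.6],
  [[0,-0.1,0],49,0.6],
  [[0,-0.1,0],56,0.6],
], squeeze=40)

```text
time: 7.23
ee_pos: [0.4734, 0.2838, 0.1199]
tcp_rot: [-29.8, 89.8, 95.2]
wrist_force: [-7.5, 6.6, 7.6]
opening: 0.012
```

```bash
python3 - <<'E'
from h import *
from gap import gap
p,d=bot.camera('top'); c=p[125:235,100:230]; gap(d)
o=bot.get_obs();print(o['wrist_force'],o['torque'],o['ee_pos'],o['q'].round(1)); plan(o['ee_pos'],-80.3)
E
```

```text
155 [(229.0, 107), (227.0, 105), (222.0, 111), (220.0, 107), (216.0, 107), (214.0, 105), (209.0, 110), (207.0, 106), (205.0, 99), (207.0, 80), (202.0, 88), (198.0, 90), (195.0, 86), (196.0, 71)]
158 [(230.0, 107), (228.0, 105), (225.0, 105), (219.0, 112), (216.0, 114), (213.0, 113), (211.0, 106), (208.0, 107), (206.0, 101), (206.0, 86), (204.0, 81), (202.0, 77), (198.0, 82), (196.0, 74), (196.0, 61)]
161 [(231.0, 111), (229.0, 105), (225.0, 107), (222.0, 106), (218.0, 108), (216.0, 105), (211.0, 110), (210.0, 101), (208.0, 98), (207.0, 91), (206.0, 78), (202.0, 84), (198.0, 86), (195.0, 83), (195.0, 68)]
164 [(234.0, 103), (228.0, 112), (227.0, 104), (223.0, 108), (219.0, 110), (217.0, 105), (214.0, 105), (211.0, 104), (207.0, 105), (207.0, 95), (207.0, 81), (203.0, 83), (199.0, 87), (197.0, 81), (194.0, 78)]
167 [(234.0, 106), (229.0, 112), (227.0, 108), (224.0, 109), (220.0, 112), (216.0, 113), (215.0, 107), (211.0, 109), (209.0, 103), (206.0, 103), (206.0, 89), (207.0, 72), (200.0, 89), (197.0, 86), (196.0, 76), (196.0, 64)]
170 [(235.0, 107), (232.0, 108), (228.0, 111), (227.0, 103), (222.0, 107), (218.0, 112), (214.0, 112), (211.0, 112), (209.0, 110), (206.0, 109), (206.0, 93), (207.0, 79), (202.0, 86), (199.0, 82), (195.0, 84), (196.0, 68), (194.0, 61)]
carton Y min [204.24533231 205.78437204 206.73334914 265.11747399 268.82398712]
div Y [194.33289941 195.07851581 201.53555298 206.88840101 208.30633335] 76
[-6.92802026  5.50188813  7.32840892] [ 1.19714935  1.51495541 -0.01896702] [0.47337333 0.28382153 0.11993399] [30.8  4.4 -2.9 82.7  0.2 -3.5]
t 7.28 shift cm [0. 0. 0.] jaw yaw 124.39 q [30.8  4.4 -2.9 82.7  0.2 -3.5]
turn options 24.685790358395536 -155.31420964160446 204.68579035839554
```

Request:
play_rows([
  [[0,0,0],7,0.6],
  [[0,0,0],14,0.6],
  [[0,0,0],20,0.6],
  [[0,0,0],25,0.6],
  [[0,0,0],26,0.6],
  [[0,0,0],26,0.6],
  [[0,0,0],26,0.6],
])

```text
time: 7.87
ee_pos: [0.473, 0.285, 0.12]
tcp_rot: [1.1, 89.7, 100.4]
wrist_force: [-9.2, 11.9, 5.9]
opening: 0.0121
```

```bash
python3 - <<'E'
from h import *
o=bot.get_obs();print(o['wrist_force'],o['torque'],o['ee_pos'],o['q'].round(1)); plan(o['ee_pos'],-80.3)
E
```

```text
[-9.22157023 11.91366728  5.88429512] [2.49136122 1.95364308 0.16280227] [0.47295993 0.28497101 0.12002104] [30.9  4.4 -2.9 82.6  0.3 21.6]
t 7.87 shift cm [0. 0. 0.] jaw yaw 99.34 q [30.9  4.4 -2.9 82.6  0.3 21.6]
turn options -0.36418987997575414 -180.36418987997575 179.63581012002425
```

Now release, rise, and check the knob.

Request:
play_rows([
  [[0,0,0],0,4],
  [[0,0,0],0,5],
  [[0,0,0],0,5],
  [[0,0,0],0,5],
  [[-3,0,0],0,5],
  [[-6,0,0],0,5],
  [[-9,0,0],0,6],
  [[-12,0,0],0,8],
  [[-12,0,0],0,8.5],
])

```text
time: 8.62
ee_pos: [0.4753, 0.2827, 0.2444]
tcp_rot: [-70.1, 89.6, 29.1]
wrist_force: [1.1, 0.7, -0.1]
opening: 0.0816
```

```bash
python3 - <<'E'
from h import *
plan([.40,-.1,.24],5.5)
E
```

```text
t 8.62 shift cm [  0.25  13.55 -36.58] jaw yaw 99.2 q [30.8  5.3 11.8 96.1 -0.  21.6]
turn options -86.30402139646068 -266.3040213964607 93.69597860353932
```

```bash
python3 - <<'E'
from h import *
plan([.491,-.282,.24],5.8)
E
```

```text
t 8.62 shift cm [  0.24   7.48 -56.  ] jaw yaw 99.2 q [30.8  5.3 11.8 96.1 -0.  21.6]
turn options -86.60402139646067 -266.60402139646067 93.39597860353933
```

Request:
play_rows([
  [[0.2,7.5,-56],85,8.5],
  [[0.2,7.5,-56],85,8.5],
  [[0.2,7.5,-56],85,8.5],
  [[0.2,7.5,-56],85,8.5],
  [[0.2,7.5,-56],85,8.5],
  [[0.2,7.5,-56],85,8.5],
  [[0.2,7.5,-56],85,8.5],
  [[0.2,7.5,-56],85,8.5],
  [[0.2,7.5,-56],85,8.5],
  [[0.2,7.5,-56],85,8.5],
  [[0.2,7.5,-56],85,8.5],
  [[0.2,7.5,-56],85,8.5],
])

```text
time: 9.62
ee_pos: [0.4873, -0.2199, 0.2365]
tcp_rot: [-59.1, 90.0, -45.3]
wrist_force: [0.2, 0.8, 0.1]
opening: 0.0849
```

```bash
python3 - <<'E'
from h import *
from gap import gap
for n in ("top","side"):
    p,d=bot.camera(n); np.save(f"pics/{n}5.npy",d); cv2.imwrite(f"pics/{n}5.png",p)
    if n=="top":
        gap(d); cv2.imwrite("pics/top5c.png",cv2.resize(p[125:235,100:230],None,fx=5,fy=5,interpolation=cv2.INTER_CUBIC))
    else: cv2.imwrite("pics/side5c.png",cv2.resize(p[80:310,140:340],None,fx=2.6,fy=2.6,interpolation=cv2.INTER_CUBIC))
plan([.491,-.282,.2],5.8)
E
```

```text
155 [(229.0, 107), (226.0, 108), (221.0, 112), (219.0, 109), (216.0, 107), (213.0, 107), (211.0, 104), (207.0, 106), (208.0, 89), (202.0, 84), (199.0, 84), (197.0, 80), (196.0, 70)]
158 [(230.0, 109), (227.0, 106), (222.0, 115), (221.0, 108), (217.0, 110), (215.0, 103), (212.0, 104), (207.0, 109), (207.0, 95), (206.0, 89), (203.0, 87), (200.0, 86), (196.0, 90), (196.0, 75)]
161 [(232.0, 107), (227.0, 112), (225.0, 107), (223.0, 101), (219.0, 107), (216.0, 107), (213.0, 103), (208.0, 110), (206.0, 104), (206.0, 93), (206.0, 79), (201.0, 86), (198.0, 84), (196.0, 79), (195.0, 70)]
164 [(231.0, 114), (229.0, 111), (226.0, 108), (224.0, 105), (221.0, 101), (216.0, 108), (213.0, 109), (210.0, 109), (207.0, 108), (207.0, 93), (206.0, 85), (204.0, 80), (198.0, 90), (198.0, 78), (194.0, 78)]
167 [(234.0, 108), (230.0, 108), (228.0, 106), (224.0, 107), (221.0, 109), (217.0, 110), (214.0, 108), (212.0, 105), (207.0, 110), (206.0, 102), (206.0, 89), (207.0, 71), (200.0, 86), (197.0, 88), (196.0, 77), (196.0, 61)]
170 [(234.0, 110), (232.0, 106), (228.0, 109), (225.0, 108), (222.0, 106), (219.0, 105), (215.0, 111), (212.0, 110), (209.0, 109), (207.0, 102), (205.0, 99), (208.0, 75), (200.0, 90), (197.0, 92), (196.0, 83), (195.0, 71)]
carton Y min [204.56623734 205.72656529 206.79337834 265.27440404 268.43228987]
div Y [194.38162354 195.33338343 200.79178158 207.0644449  208.60138774] 70
t 9.72 shift cm [ 3.54 -5.85 -1.03] jaw yaw 13.64 q [-24.5   3.1   8.6  95.5  -0.1  51.8]
turn options 7.835449986059217 -172.16455001394078 187.83544998605922
```

View pics/top5c.png

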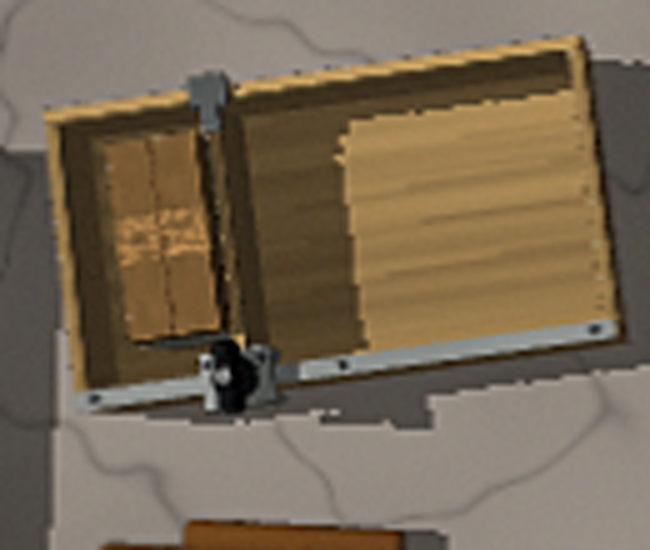

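View pics/side5c.png

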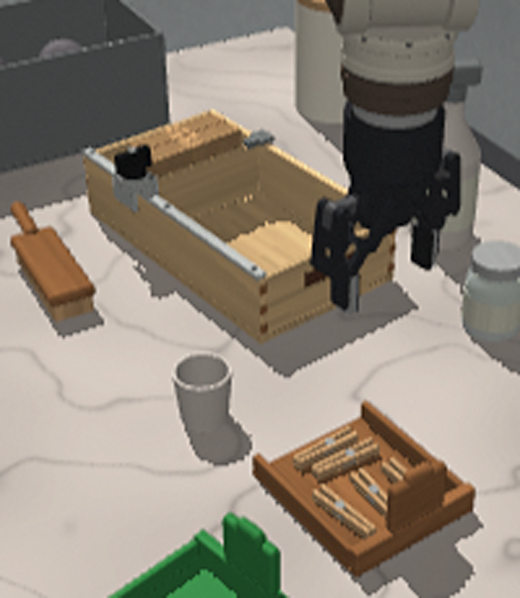

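```bash
python3 - <<'E'
from h import *
V,U=np.mgrid[0:384,0:512]
W=cloud('top',np.load('pics/top5.npy'))
m=(U>135)&(U<162)&(V>188)&(V<212)&(W[...,2]>.122)
r=cv2.minAreaRect((W[m][:,:2]*1000).astype(np.float32)); print('knob',r,m.sum())
P=W[m][:,:2]; P=P-P.mean(0); w,v=np.linalg.eigh(P.T@P); print('axis yaw',np.degrees(np.arctan2(v[1,1],v[0,1])),w)
for n in ('side1','side5'):
    W=cloud('side',np.load(f'pics/{n}.npy'))
    m=(U>235)&(U<325)&(V>228)&(V<305)&(W[...,2]>.04)&(W[...,2]<.1)&(abs(W[...,1]+.28)<.03)&(abs(W[...,0]-.49)<.05)
    P=W[m]*1000; r=cv2.minAreaRect(P[:,:2].astype(np.float32)); print(n,m.sum(),r,np.percentile(P[:,2],[1,99]))
    m=(U>230)&(U<330)&(V>225)&(V<305)&(W[...,2]>.01)&(W[...,2]<.1)&(abs(W[...,1]+.21)<.12)&(abs(W[...,0]-.48)<.1)
    P=W[m]*1000; r=cv2.minAreaRect(P[:,:2].astype(np.float32)); print(n,m.sum(),r,cv2.boxPoints(r).round(1).tolist())
E
```

```text
knob ((437.0764465332031, 111.61436462402344), (376.205322265625, 43.525333404541016), 77.68175506591797) 76
axis yaw 80.72298631489427 [0.01171554 0.50344606]
side1 400 ((492.2619934082031, -283.6682434082031), (62.15463638305664, 14.182225227355957), 5.002546310424805) [40.62513839 91.84434421]
side1 2146 ((484.59918212890625, -209.2159423828125), (143.02935791015625, 165.726806640625), 6.4909892082214355) [[404.20001220703125, -135.0], [422.8999938964844, -299.6000061035156], [565.0, -283.5], [546.2999877929688, -118.80000305175781]]
side5 392 ((491.80596923828125, -284.3174133300781), (61.313812255859375, 13.521710395812988), 5.118280410766602) [41.21006274 92.00383041]
side5 2145 ((484.6224365234375, -209.79867553710938), (142.40992736816406, 163.7528076171875), 6.110901832580566) [[405.1000061035156, -136.0], [422.5, -298.79998779296875], [564.0999755859375, -283.6000061035156], [546.7000122070312, -120.80000305175781]]
```

```bash
python3 - <<'E'
from h import *
V,U=np.mgrid[0:384,0:512]
W=cloud('top',np.load('pics/top5.npy'))
m=(U>137)&(U<155)&(V>190)&(V<210)&(W[...,2]>.122)&(W[...,2]<.15)&(abs(W[...,0]-.475)<.04)&(abs(W[...,1]-.285)<.04)
r=cv2.minAreaRect((W[m][:,:2]*1000).astype(np.float32)); print('knob',r,m.sum())
P=W[m][:,:2]; P=P-P.mean(0); w,v=np.linalg.eigh(P.T@P); print('axis yaw',np.degrees(np.arctan2(v[1,1],v[0,1])),w)
plan([.4917,-.283,.12],5.6)
E
```

```text
knob ((474.1539306640625, 283.734130859375), (44.70441818237305, 13.834973335266113), 7.783706188201904) 72
axis yaw -170.00823553956042 [0.00117954 0.01297289]
t 9.72 shift cm [11.54 -5.96 -0.97] jaw yaw 13.64 q [-24.5   3.1   8.6  95.5  -0.1  51.8]
turn options 8.035449986059206 -171.9645500139408 188.0354499860592
```

Request:
play_rows([
  [[0,-6,-1],8,8.5],
  [[0,-6,-1],8,8.5],
  [[3,-6,-1],8,8.5],
  [[6,-6,-1],8,8.5],
  [[9,-6,-1],8,8.5],
  [[9,-6,-1],8,8.5],
  [[9,-6,-1],8,8.5],
])

```text
time: 10.3
ee_pos: [0.4921, -0.2775, 0.1457]
tcp_rot: [145.1, 89.8, 151.3]
wrist_force: [-0.7, -0.2, 1.0]
opening: 0.0847
```

```bash
python3 - <<'E'
from h import *
p,d=bot.camera("side"); cv2.imwrite("pics/side6.png",cv2.resize(p[130:320,200:360],None,fx=3.1,fy=3.1,interpolation=cv2.INTER_CUBIC))
plan([.4917,-.283,.037],5.6)
E
```

```text
t 10.35 shift cm [11.07 -0.48 -0.19] jaw yaw 6.24 q [-29.4   6.3   2.2  85.9  -0.   54.3]
turn options 0.6399480868879976 -179.360051913112 180.639948086888
```

View pics/side6.png

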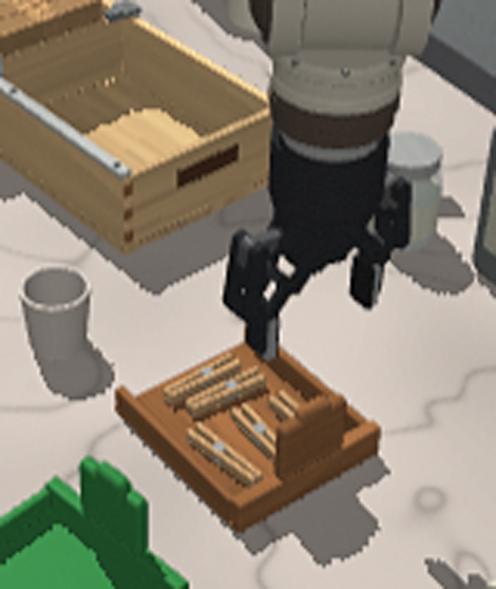

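Request:
play_rows([
  [[2,-0.5,-0.15],0.6,8.5],
  [[5,-0.5,-0.15],0.6,8.5],
  [[8,-0.5,-0.15],0.6,8.5],
  [[10,-0.5,-0.15],0.6,8.5],
  [[10.8,-0.5,-0.15],0.6,8.5],
  [[10.8,-0.5,-0.15],0.6,8.5],
  [[10.8,-0.5,-0.15],0.6,8.5],
])

```text
time: 10.93
ee_pos: [0.4931, -0.2837, 0.0408]
tcp_rot: [-36.8, 89.9, -31.1]
wrist_force: [0.7, -0.2, 0.7]
opening: 0.085
```

```bash
python3 - <<'E'
from h import *
p,d=bot.camera("side"); cv2.imwrite("pics/side7.png",cv2.resize(p[130:320,200:360],None,fx=3.1,fy=3.1,interpolation=cv2.INTER_CUBIC))
plan([.4917,-.283,.037],5.6); print(bot.get_obs()['wrist_force'])
E
```

```text
t 10.98 shift cm [ 0.42  0.11 -0.15] jaw yaw 5.63 q [-29.9   8.   -7.7  74.1  -0.   54.4]
turn options 0.03152996408442732 -179.96847003591557 180.03152996408443
[0.54193854 0.2175989  0.83391168]
```

View pics/side7.png

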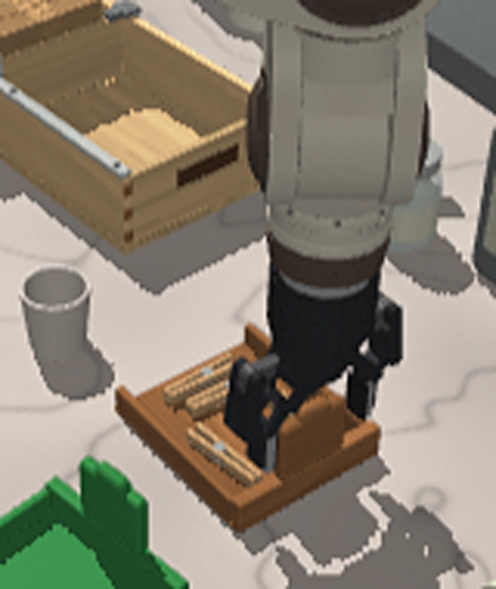

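Request:
play_rows([
  [[0.1,0,0],0,6],
  [[0.1,0,0],0,5.5],
  [[0.1,0,0],0,5.5],
  [[0.1,0,0],0,5.5],
  [[0.1,0,0],0,5.5],
  [[0.1,0,0],0,5.5],
  [[-0.4,0,0],0,5.5],
  [[-0.9,0,0],0,5.5],
  [[-1.4,0,0],0,5.5],
  [[-1.4,0,0],0,5.5],
], squeeze=20)

```text
time: 11.82
ee_pos: [0.4923, -0.2835, 0.0537]
tcp_rot: [-38.5, 89.9, -32.9]
wrist_force: [0.3, -0.2, -3.3]
opening: 0.0617
```

```bash
cat > traytilt.py <<'E'
from h import *
import sys
def tilt(n, save=None):
    p,d=bot.camera("side")
    if save: cv2.imwrite(save,cv2.resize(p[60:320,140:360],None,fx=2.2,fy=2.2,interpolation=cv2.INTER_CUBIC))
    return p,d
E
python3 - <<'E'
from h import *
p,d=bot.camera("side"); cv2.imwrite("pics/side8.png",cv2.resize(p[130:320,200:360],None,fx=3.1,fy=3.1,interpolation=cv2.INTER_CUBIC)); np.save('pics/side8.npy',d)
o=bot.get_obs(); print(o['wrist_force'],o['torque'],o['ee_pos'],o['opening'])
W=cloud('side',d)*1000; V,U=np.mgrid[0:384,0:512]
hsv=cv2.cvtColor(p,cv2.COLOR_BGR2HSV)
# tray side wall, near side (x~415)
m=(U>230)&(U<330)&(V>225)&(V<320)&(hsv[...,1]>130)&(hsv[...,0]<20)
P=W[m]
t=np.radians(5.8); X=P[:,0]*np.cos(t)+P[:,1]*np.sin(t); Y=-P[:,0]*np.sin(t)+P[:,1]*np.cos(t)
for y in range(-340,-150,15):
    s=abs(Y-y)<7.5
    if s.sum()>5: print(y,s.sum(),np.percentile(P[s,2],[2,20,50,80,98]).round(1))
E
```

```text
[ 0.24916906  0.1726019  -3.13655267] [-0.30041633 -0.02606843  0.03842663] [ 0.49224796 -0.28345955  0.05313177] 0.06193705413981685
-340 747 [ 19.3  30.1  45.2  80.3 103.7]
-325 121 [ 19.5  38.9  45.3  50.1 107. ]
-310 64 [18.9 21.7 28.5 41.5 44.5]
-295 78 [18.3 21.9 24.4 40.3 43.2]
-280 93 [18.6 20.9 23.2 40.7 43.5]
-265 90 [18.  20.7 23.5 38.2 42.7]
-250 85 [18.5 21.3 22.9 38.6 43.4]
-235 119 [18.3 21.2 22.6 33.6 42.2]
-220 82 [18.2 20.8 23.8 37.7 43. ]
-205 101 [18.6 21.2 23.2 39.2 42.6]
-190 122 [19.8 21.5 24.8 36.5 43.4]
-175 46 [18.1 20.2 22.2 33.1 41.8]
```

View pics/side8.png

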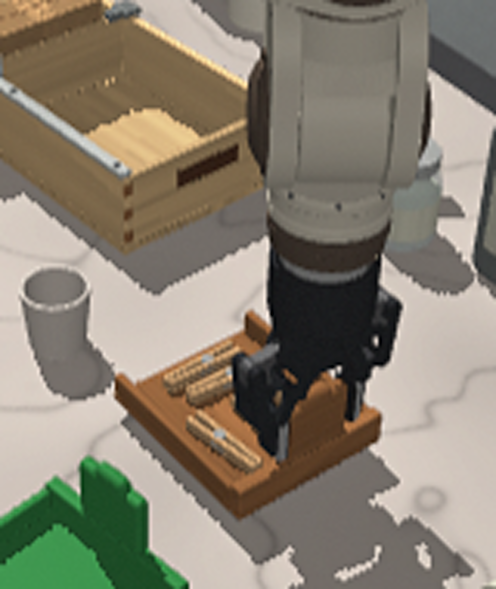

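Request:
play_rows([
  [[0,0,0],0,6.0],
  [[0,0,0],0,6.1],
  [[0,0,0],0,6.1],
  [[0,0,0],0,6.15],
  [[0,0,0],0,6.15],
])

```text
time: 12.28
ee_pos: [0.4919, -0.2832, 0.0523]
tcp_rot: [145.4, 90.0, 151.0]
wrist_force: [0.2, -0.2, -3.8]
opening: 0.0616
```

```bash
cat > st.py <<'E'
from h import *
import sys
n=sys.argv[1]; u0,v0,u1,v1=map(int,sys.argv[2:6]) if len(sys.argv)>2 else (200,130,360,320)
p,d=bot.camera("side"); np.save(f'pics/{n}.npy',d); s=590/(v1-v0); cv2.imwrite(f"pics/{n}.png",cv2.resize(p[v0:v1,u0:u1],None,fx=s,fy=s,interpolation=cv2.INTER_CUBIC))
o=bot.get_obs(); print(o['time'],o['wrist_force'].round(2),o['torque'].round(3),o['ee_pos'].round(4),o['opening'])
E
python3 st.py side9
```

```text
12.3333 [ 0.29 -0.52 -3.65] [-0.191 -0.003  0.027] [ 0.4919 -0.2832  0.0524] 0.06174096322899369
```

View pics/side9.png

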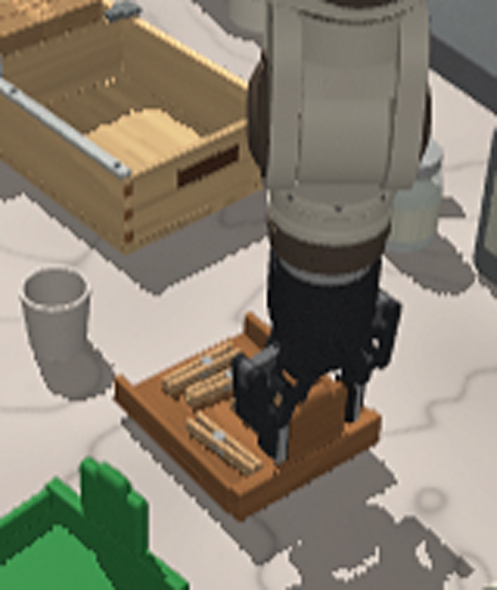

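```bash
cat > plane.py <<'E'
from h import *
import sys
def plane(f,poly,thr=.002):
    W=cloud('side',np.load(f)); m=np.zeros((384,512),np.uint8); cv2.fillPoly(m,[np.array(poly,np.int32)],1)
    P=W[m>0]; rng=np.random.default_rng(0); best=None
    for _ in range(2000):
        a=P[rng.choice(len(P),3,False)]; n=np.cross(a[1]-a[0],a[2]-a[0]); L=np.linalg.norm(n)
        if L<1e-6: continue
        n/=L
        if abs(n[2])<.4: continue
        k=abs((P-a[0])@n)<thr
        if best is None or k.sum()>best.sum(): best=k
    Q=P[best]; c=Q.mean(0); n=np.linalg.svd(Q-c)[2][2]; n*=np.sign(n[2])
    t=np.radians(5.8); ny=-n[0]*np.sin(t)+n[1]*np.cos(t); nx=n[0]*np.cos(t)+n[1]*np.sin(t)
    print(f,best.sum(),'of',len(P),'c',c.round(4),'tilt fwd deg',np.degrees(np.arctan2(ny,n[2])).round(2),'roll',np.degrees(np.arctan2(nx,n[2])).round(2))
if __name__=='__main__':
    poly=[(200+x/3.1,130+y/3.1) for x,y in [(135,393),(235,345),(262,400),(245,480)]]
    for f in ('side7','side8','side9'):
        try: plane(f'pics/{f}.npy',poly)
        except Exception as e: print(f,e)
E
python3 -c "
from h import *
p,d=bot.camera('side'); np.save('pics/side7.npy',d)" ; python3 plane.py
```

```text
pics/side7.npy 301 of 927 c [ 0.4566 -0.1912  0.0209] tilt fwd deg 0.08 roll 0.29
pics/side8.npy 319 of 927 c [ 0.4564 -0.1922  0.0222] tilt fwd deg 0.48 roll 0.48
pics/side9.npy 306 of 927 c [ 0.4562 -0.1906  0.0208] tilt fwd deg 0.8 roll -0.44
```

Request:
play_rows([
  [[0,0,0],0,6.18],
  [[0,0,0],0,6.18],
  [[0,0,0],0,6.18],
])

```text
time: 12.63
ee_pos: [0.492, -0.2833, 0.0526]
tcp_rot: [27.6, 90.0, 33.3]
wrist_force: [0.0, 0.3, -2.2]
opening: 0.0618
```

```bash
python3 st.py s10; python3 - <<'E'
from plane import *
poly=[(200+x/3.1,130+y/3.1) for x,y in [(135,393),(235,345),(262,400),(245,480)]]
plane('pics/s10.npy',poly)
E
```

```text
12.6833 [-0.24  0.5  -3.79] [-0.064  0.014  0.009] [ 0.492  -0.2832  0.0526] 0.06174963681867329
pics/s10.npy 299 of 927 c [ 0.4628 -0.1775  0.0103] tilt fwd deg 6.59 roll 3.04
```

View pics/s10.png

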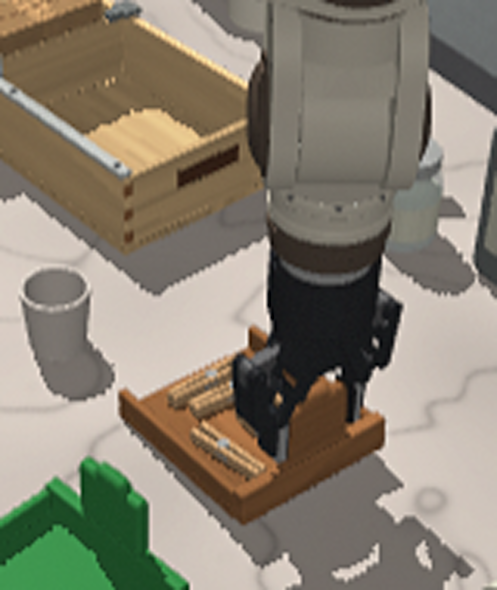

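Request:
play_rows([
  [[0.4,0,0],0,6.18],
  [[0.8,0,0],0,6.18],
  [[1.2,0,0],0,6.18],
  [[1.4,0,0],0,6.18],
  [[1.4,0,0],0,6.18],
])

```text
time: 13.1
ee_pos: [0.4921, -0.2834, 0.0391]
tcp_rot: [-44.6, 90.0, -39.0]
wrist_force: [-0.8, -0.0, 5.9]
opening: 0.0618
```

```bash
python3 st.py s11; python3 - <<'E'
from plane import *
poly=[(200+x/3.1,130+y/3.1) for x,y in [(135,393),(235,345),(262,400),(245,480)]]
plane('pics/s11.npy',poly)
E
```

```text
13.15 [-2.05  0.61  5.54] [0.047 0.381 0.023] [ 0.4921 -0.2834  0.0391] 0.061784756721992386
pics/s11.npy 286 of 927 c [ 0.4644 -0.1743  0.0078] tilt fwd deg -0.08 roll -0.26
```

Request:
play_rows([
  [[0,0,0],0,5.5],
  [[0,0,0],0,5.5],
  [[0,0,0],0,5.5],
  [[0,0,0],0,5.5],
  [[-1,0,0],0,5.5],
  [[-2,0,0],0,5.5],
  [[-3.5,0,0],0,5.5],
  [[-5.5,0,0],0,5.5],
  [[-7.5,0,0],0,5.5],
  [[-9.5,0,0],0,5.5],
  [[-11,0,0],0,5.5],
  [[-12,0,0],0,5.5],
], squeeze=70)

```text
time: 14.15
ee_pos: [0.4924, -0.2835, 0.161]
tcp_rot: [-34.9, 89.9, -29.2]
wrist_force: [0.3, 0.6, -3.1]
opening: 0.0611
```

```bash
python3 st.py s12; python3 -c "
from h import *
plan([.6027,.0944,.192],9.7)"
```

```text
14.2 [-0.82 -0.32 -0.66] [-0.241  0.014 -0.006] [ 0.4928 -0.2837  0.1622] 0.060916493188923684
t 14.2 shift cm [-3.01 36.54 14.65] jaw yaw 5.62 q [-29.9   6.4   4.   87.4   0.   54.4]
turn options -4.075180271337601 -184.07518027133762 175.92481972866238
```

View pics/s12.png

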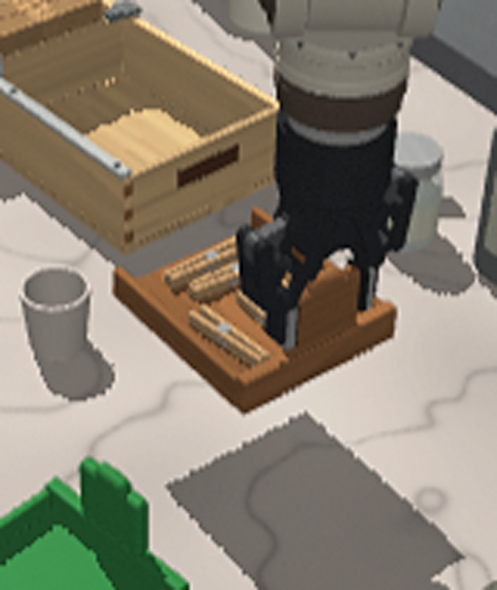

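Request:
play_rows([
  [[-0.1,0.55,0.22],0,5.5],
  [[-0.3,1.65,0.67],0,5.5],
  [[-0.6,3.15,1.26],0,5.5],
  [[-1.0,5.2,2.1],-1,5.5],
  [[-1.4,7.9,3.2],-1,5.5],
  [[-1.8,10.6,4.2],-2,5.5],
  [[-2.2,13.3,5.3],-2,5.5],
  [[-2.5,15.4,6.15],-3,5.5],
  [[-2.8,16.8,6.75],-3,5.5],
  [[-2.9,17.9,7.2],-4,5.5],
  [[-3,18.5,7.4],-4,5.5],
  [[-3,18.5,7.4],-4,5.5],
])

```text
time: 15.2
ee_pos: [0.5475, -0.0906, 0.1879]
tcp_rot: [152.7, 89.9, 162.4]
wrist_force: [0.1, -0.4, -2.8]
opening: 0.0613
```

```bash
python3 -c "
from h import *
plan([.6027,.0944,.192],9.7)"
```

```text
t 15.2 shift cm [-0.41 17.3   8.56] jaw yaw 9.71 q [-9.4  5.   5.3 90.4  0.  70.9]
turn options 0.014686403062839304 -179.98531359693715 180.01468640306285
```

Request:
play_rows([
  [[0,0.5,0.26],0,5.5],
  [[-0.1,1.5,0.8],0,5.5],
  [[-0.1,2.9,1.45],0,5.5],
  [[-0.2,4.8,2.4],0,5.5],
  [[-0.2,7.4,3.7],0,5.5],
  [[-0.3,9.9,4.9],0,5.5],
  [[-0.3,12.4,6.1],0,5.5],
  [[-0.3,14.4,7.1],0,5.5],
  [[-0.3,15.7,7.8],0,5.5],
  [[-0.3,16.8,8.3],0,5.5],
  [[-0.3,17.3,8.55],0,5.5],
  [[-0.3,17.3,8.55],0,5.5],
])

```text
time: 16.2
ee_pos: [0.603, 0.0934, 0.1912]
tcp_rot: [180.0, 90.0, -170.4]
wrist_force: [-0.4, -0.3, -3.9]
opening: 0.0615
```

```bash
python3 st.py s13 120 60 360 260; python3 - <<'E'
from h import *
p,d=bot.camera('top'); cv2.imwrite("pics/t13.png",cv2.resize(p[115:245,100:260],None,fx=4.5,fy=4.5,interpolation=cv2.INTER_CUBIC)); np.save('pics/t13.npy',d)
E
```

```text
16.25 [-0.6  -0.25 -3.24] [-0.268  0.02   0.044] [0.6029 0.0927 0.1914] 0.06114313866433942
```

View pics/s13.png

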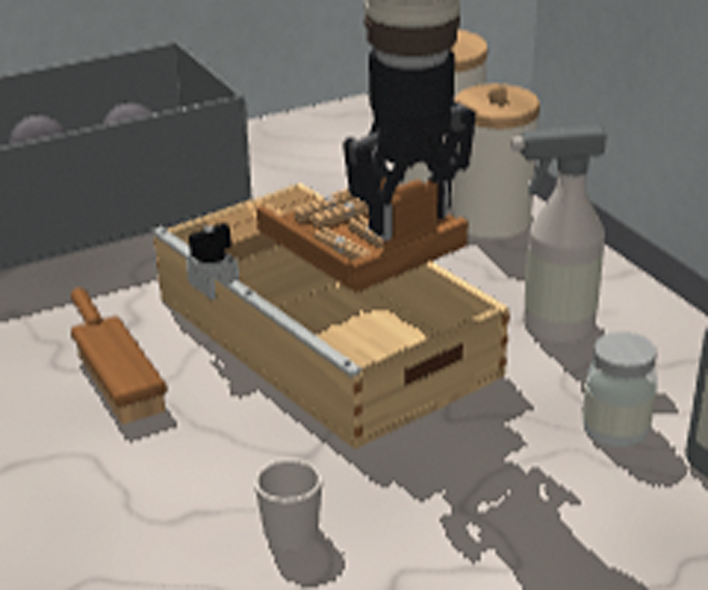

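View pics/t13.png

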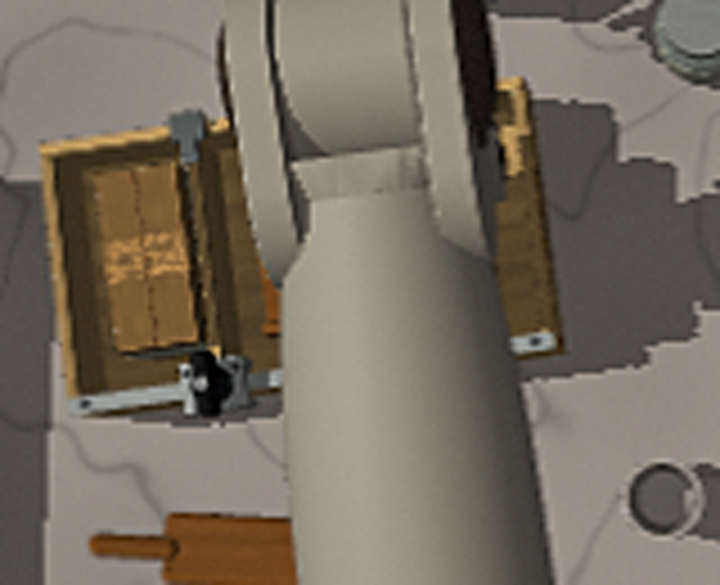

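Request:
play_rows([
  [[0,0,0],0,6.0],
  [[0,0,0],0,6.1],
  [[0,0,0],0,6.15],
  [[0,0,0],0,6.15],
  [[0,0,0],0,6.17],
  [[0,0,0],0,6.17],
], squeeze=20)

```text
time: 16.8
ee_pos: [0.6029, 0.0928, 0.1916]
tcp_rot: [-16.0, 90.0, -6.3]
wrist_force: [-0.4, -0.3, -3.4]
opening: 0.0618
```

```bash
python3 st.py s14 120 60 360 260
```

```text
16.85 [-0.7   0.26 -3.88] [-0.173 -0.071  0.03 ] [0.6029 0.0929 0.1915] 0.061726527574822436
```

View pics/s14.png

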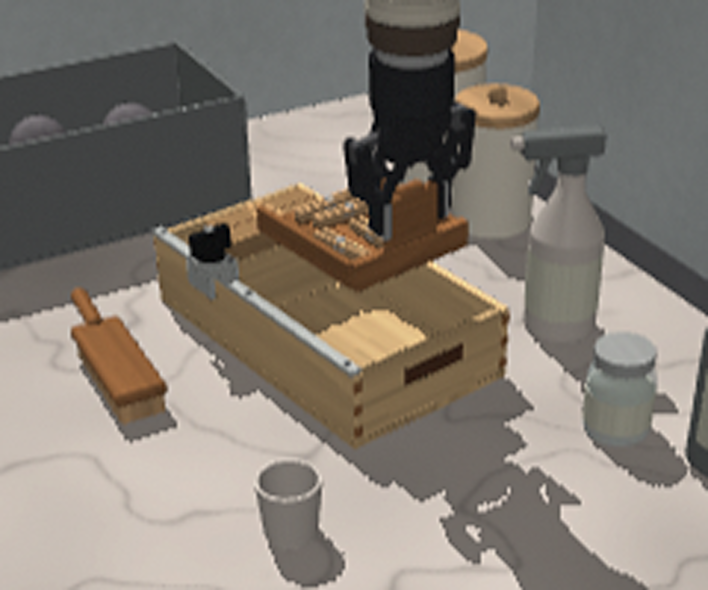

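Still level. Loosen slightly more, then re-close in the same call.

Request:
play_rows([
  [[0,0,0],0,6.18],
  [[0,0,0],0,6.18],
  [[0,0,0],0,6.0],
])

```text
time: 17.1
ee_pos: [0.6029, 0.0929, 0.1914]
tcp_rot: [-137.9, 90.0, -128.3]
wrist_force: [0.4, -0.4, -2.9]
opening: 0.0618
```

```bash
python3 st.py s15 120 60 360 260
```

```text
17.15 [ 0.62  0.03 -3.92] [-0.162 -0.03  -0.046] [0.6029 0.093  0.1915] 0.061474063835500845
```

View pics/s15.png

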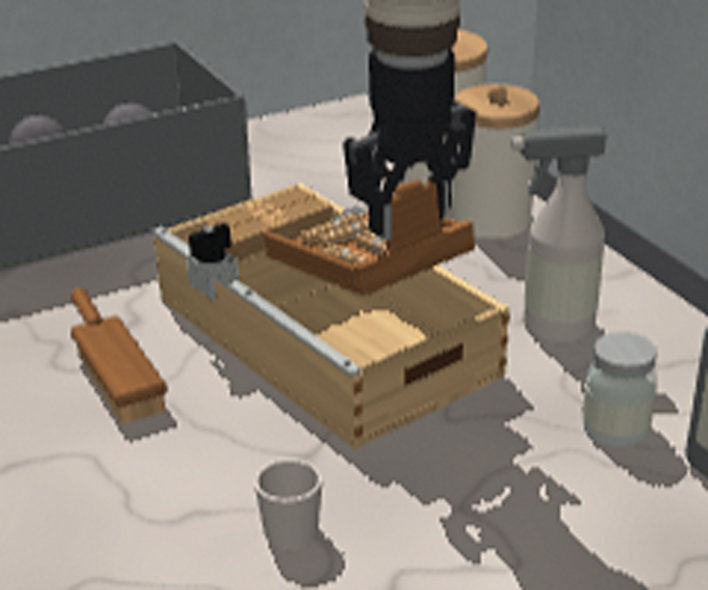

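Request:
play_rows([
  [[0,0,0],0,6.18],
  [[0,0,0],0,6.18],
  [[0,0,0],0,6.18],
  [[0,0,0],0,6.0],
])

```text
time: 17.48
ee_pos: [0.6029, 0.0929, 0.1915]
tcp_rot: [-132.6, 90.0, -123.0]
wrist_force: [0.5, -0.1, -3.7]
opening: 0.0618
```

```bash
python3 st.py s16 120 60 360 260
```

```text
17.5333 [ 0.43 -0.67 -3.47] [-0.198 -0.076  0.029] [0.6029 0.093  0.1915] 0.06181278850523758
```

View pics/s16.png

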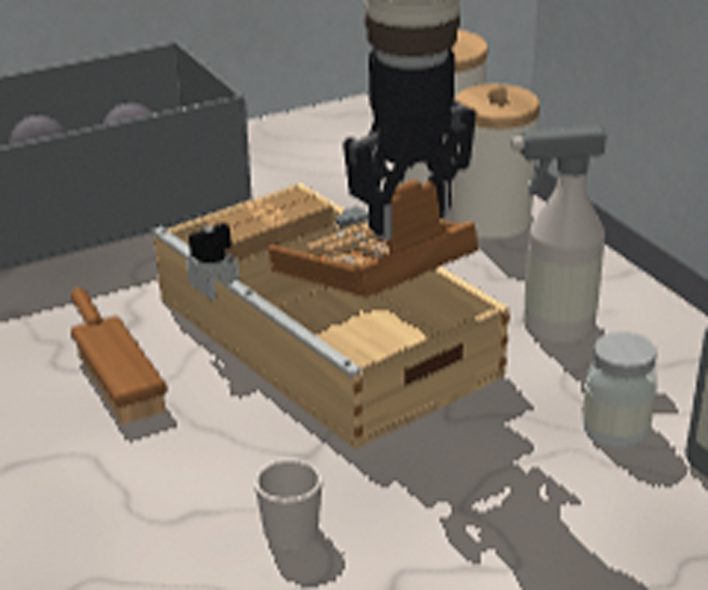

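Request:
play_rows([
  [[0,0,0],0,6.18],
  [[0,0,0],0,6.18],
  [[0,0,0],0,6.18],
  [[0,0,0],0,6.18],
  [[0,0,0],0,6.18],
  [[0,0,0],0,6.0],
])

```text
time: 18.03
ee_pos: [0.6029, 0.093, 0.1915]
tcp_rot: [171.6, 90.0, -178.8]
wrist_force: [-0.1, -0.2, -3.3]
opening: 0.0616
```

```bash
python3 st.py s17 120 60 360 260
```

```text
18.0833 [-0.3  -0.08 -3.79] [-0.133 -0.053 -0.011] [0.6029 0.093  0.1915] 0.061918548471879935
```

View pics/s17.png

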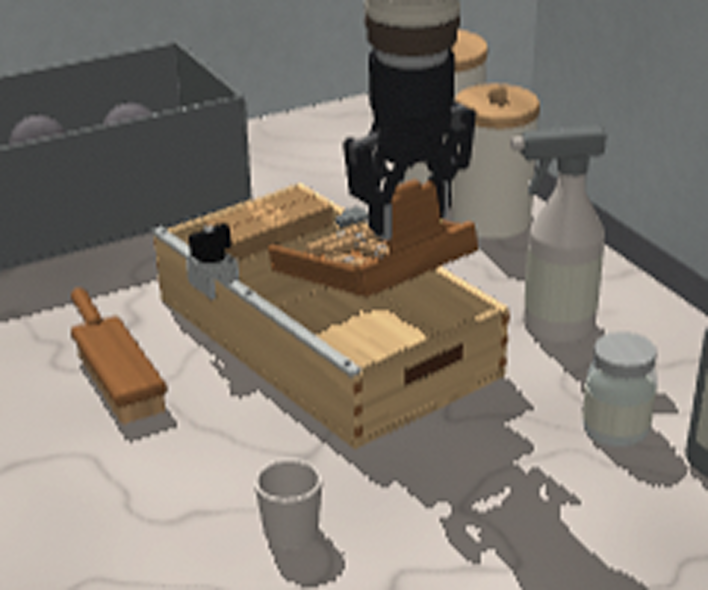

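Stalled; loosen a touch more.

Request:
play_rows([
  [[0,0,0],0,6.19],
  [[0,0,0],0,6.19],
  [[0,0,0],0,6.19],
  [[0,0,0],0,6.0],
])

```text
time: 18.42
ee_pos: [0.6029, 0.0928, 0.1915]
tcp_rot: [-102.9, 90.0, -93.2]
wrist_force: [-0.9, -0.1, -2.6]
opening: 0.0614
```

```bash
python3 st.py s18 120 60 360 260
```

```text
18.4667 [-1.02  0.37 -2.57] [-0.117 -0.042  0.035] [0.6029 0.0929 0.1915] 0.06159529060234968
```

View pics/s18.png

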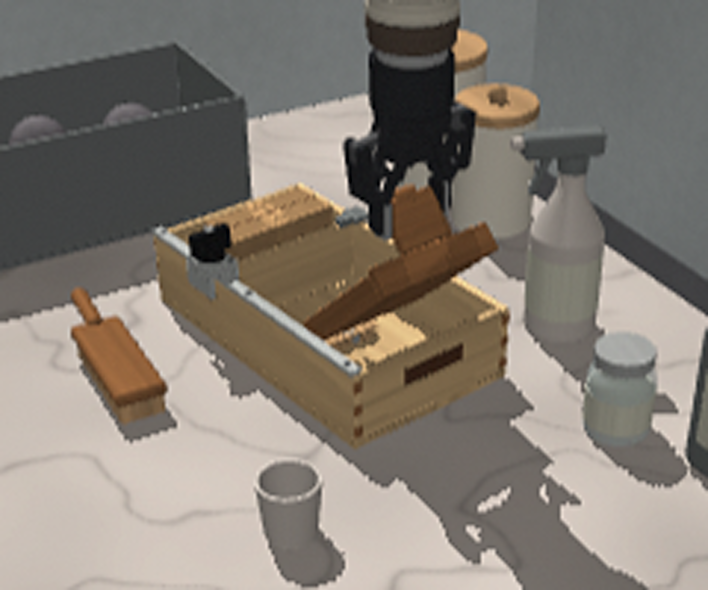

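Request:
play_rows([
  [[0,0,0],0,5.5],
  [[0,0,0],0,5.5],
  [[0,0,0],0,5.5],
  [[0,0,0],0,5.5],
  [[-1,0,0],0,5.5],
  [[-2.5,0,0],0,5.5],
  [[-4,0,0],0,5.5],
  [[-6,0,0],0,5.5],
  [[-8,0,0],0,5.5],
  [[-10,0,0],0,5.5],
  [[-10,0,0],0,5.5],
], squeeze=50)

```text
time: 19.38
ee_pos: [0.6035, 0.0931, 0.2964]
tcp_rot: [-0.5, 89.6, 9.2]
wrist_force: [1.3, 0.5, -2.8]
opening: 0.061
```

```bash
python3 st.py s19 120 20 360 260;python3 -c "
from h import *
plan([.4917,-.283,.29],5.6)"
```

```text
19.4333 [ 0.11  0.07 -2.87] [-0.055 -0.011  0.038] [0.6036 0.0931 0.294 ] 0.061176432971273176
t 19.43 shift cm [  0.33 -35.21 -17.32] jaw yaw 9.62 q [  8.8  15.7  29.5 103.6   0.   89.1]
turn options 4.0199624298273875 -175.9800375701726 184.0199624298274
```

View pics/s19.png

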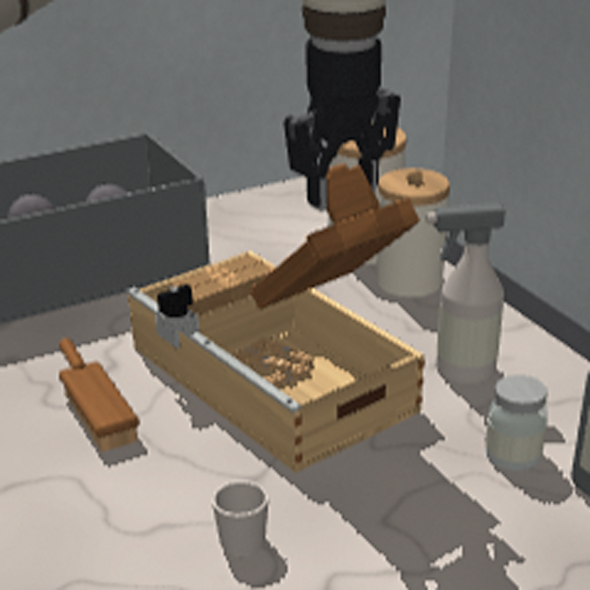

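Request:
play_rows([
  [[0,-1,-0.5],0,5.5],
  [[0,-3.2,-1.6],0,5.5],
  [[0,-6,-3],0,5.5],
  [[0,-9,-4.5],1,5.5],
  [[0,-12,-6],1,5.5],
  [[0,-15,-7.5],2,5.5],
  [[0,-18,-9],2,5.5],
  [[0,-21,-10.4],3,5.5],
  [[0,-24,-11.8],3,5.5],
  [[0,-27,-13.3],4,5.5],
  [[0,-30,-14.8],4,5.5],
  [[0,-31,-15.3],4,5.5],
])

```text
time: 20.43
ee_pos: [0.5017, -0.2419, 0.2898]
tcp_rot: [-179.3, 89.9, -173.8]
wrist_force: [0.3, 0.3, -2.5]
opening: 0.0612
```

```bash
python3 st.py s20 100 20 360 260;python3 - <<'E'
from h import *
p,d=bot.camera('top'); cv2.imwrite("pics/t20.png",cv2.resize(p[125:235,100:230],None,fx=5,fy=5,interpolation=cv2.INTER_CUBIC)); np.save('pics/t20.npy',d)
cv2.imwrite("pics/t20f.png",p)
plan([.4917,-.283,.15],5.6)
E
```

```text
20.4833 [-0.82  0.25 -3.04] [0.196 0.151 0.037] [ 0.5017 -0.2421  0.2898] 0.06123454903185988
t 20.53 shift cm [13.99 -4.16 -1.44] jaw yaw 5.43 q [-25.6   7.9  19.9 102.1  -0.   59. ]
turn options -0.17311968873465844 -180.17311968873466 179.82688031126534
```

View pics/s20.png

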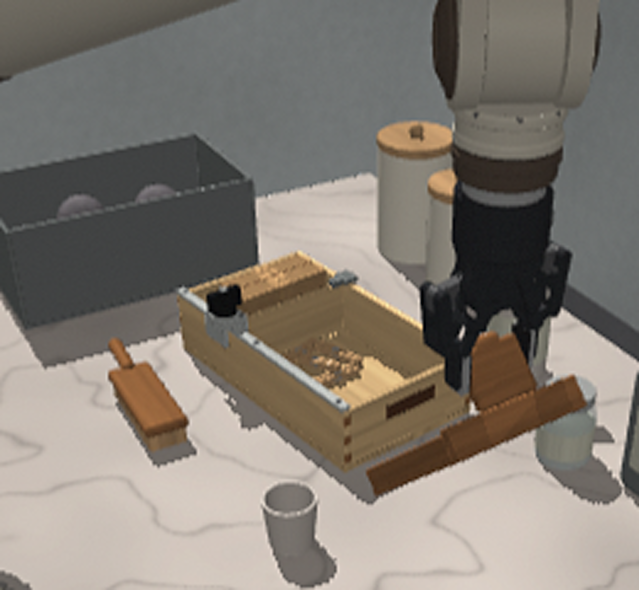

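View pics/t20.png

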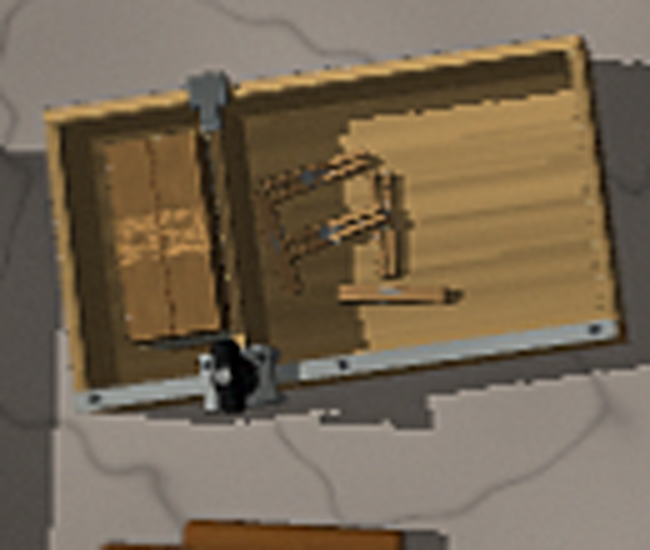

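Request:
play_rows([
  [[0,-1,-0.3],0,5.5],
  [[1,-2.2,-0.7],0,5.5],
  [[3,-3.4,-1.2],0,5.5],
  [[5.5,-4.1,-1.4],0,5.5],
  [[8,-4.1,-1.4],0,5.5],
  [[10.5,-4.1,-1.4],0,5.5],
  [[12,-4.1,-1.4],0,5.5],
  [[13,-4.1,-1.4],0,6.0],
  [[13,-4.1,-1.4],0,6.0],
], squeeze=20)

```text
time: 21.28
ee_pos: [0.493, -0.2798, 0.1585]
tcp_rot: [145.7, 89.8, 151.4]
wrist_force: [-0.3, 0.0, -2.6]
opening: 0.0609
```

```bash
python3 st.py s21 180 100 380 320;python3 -c "
from h import *
plan([.4917,-.283,.0395],5.6)"
```

```text
21.3333 [-0.9   0.86 -2.46] [-0.02   0.043 -0.009] [ 0.4935 -0.2801  0.1604] 0.0612386207780952
t 21.33 shift cm [12.09 -0.29 -0.19] jaw yaw 5.66 q [-29.6   6.6   4.   87.5  -0.   54.8]
turn options 0.06089237464915698 -179.93910762535086 180.06089237464914
```

View pics/s21.png

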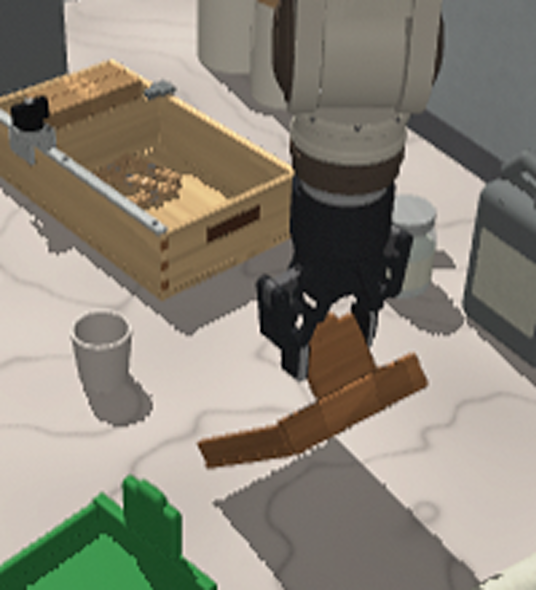

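Request:
play_rows([
  [[0.6,-0.2,0],0,6.1],
  [[1.2,-0.2,0],0,6.15],
  [[1.8,-0.2,0],0,6.15],
  [[2.4,-0.2,0],0,6.15],
  [[3.0,-0.2,0],0,6.15],
  [[3.6,-0.2,0],0,6.15],
  [[4.2,-0.2,0],0,6.15],
  [[4.8,-0.2,0],0,6.15],
  [[5.4,-0.2,0],0,6.15],
  [[6.0,-0.2,0],0,6.15],
])

```text
time: 22.17
ee_pos: [0.4952, -0.2836, 0.1031]
tcp_rot: [-42.6, 89.7, -37.0]
wrist_force: [0.4, -3.7, 4.2]
opening: 0.0616
```

```bash
python3 st.py s22 180 100 380 320;python3 -c "
from h import *
plan([.4917,-.283,.0395],5.6)"
```

```text
22.2167 [ 0.98 -2.79  2.1 ] [-0.035 -0.353 -0.119] [ 0.4946 -0.2831  0.1014] 0.061742615603591074
t 22.22 shift cm [ 6.19  0.04 -0.3 ] jaw yaw 5.6 q [-29.8   7.   -2.1  80.8  -0.   54.6]
turn options -0.004921921799706297 -180.0049219217997 179.9950780782003
```

View pics/s22.png

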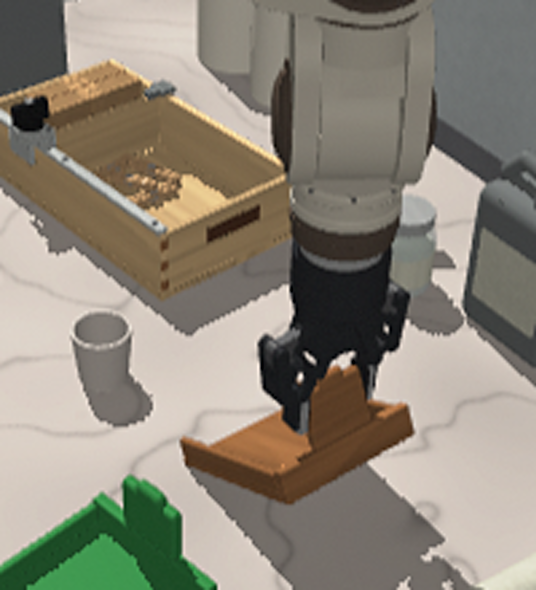

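Works as intended. Continue down.

Request:
play_rows([
  [[0.6,0,0],0,6.15],
  [[1.2,0,0],0,6.15],
  [[1.8,0,0],0,6.15],
  [[2.4,0,0],0,6.15],
  [[3.0,0,0],0,6.15],
  [[3.6,0,0],0,6.15],
  [[4.2,0,0],0,6.15],
  [[4.7,0,0],0,6.15],
  [[5.2,0,0],0,6.15],
  [[5.7,0,0],0,6.15],
  [[6.0,0,0],0,6.15],
  [[6.0,0,0],0,6.15],
])

```text
time: 23.22
ee_pos: [0.494, -0.2822, 0.0413]
tcp_rot: [136.4, 90.0, 142.0]
wrist_force: [0.4, -0.8, -0.9]
opening: 0.0619
```

```bash
python3 st.py s23 180 100 380 320;python3 -c "
from h import *
plan([.4917,-.283,.0395],5.6)"
```

```text
23.2667 [0.02 0.23 0.75] [0.073 0.115 0.041] [ 0.494  -0.2823  0.0413] 0.06168932355083333
t 23.27 shift cm [ 0.18 -0.05 -0.23] jaw yaw 5.63 q [-29.7   8.2  -7.5  74.4  -0.   54.6]
turn options 0.02891095515619213 -179.9710890448438 180.0289109551562
```

View pics/s23.png

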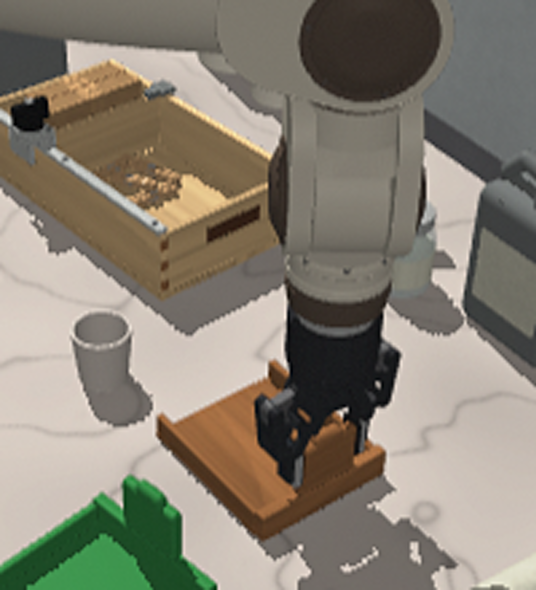

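Nearly flat; press the last 1–2 mm, then open slowly and rise.

Request:
play_rows([
  [[0.2,0,0],0,6.18],
  [[0.2,0,0],0,6.18],
  [[0.2,0,0],0,6.3],
  [[0.2,0,0],0,8.5],
  [[0.2,0,0],0,8.5],
  [[0.2,0,0],0,8.5],
  [[-1,0,0],0,8.5],
  [[-4,0,0],0,8.5],
  [[-8,0,0],0,8.5],
  [[-12,0,0],0,8.5],
  [[-16,0,0],0,8.5],
  [[-16,0,0],0,8.5],
])

```text
time: 24.27
ee_pos: [0.496, -0.2834, 0.2111]
tcp_rot: [-35.3, 89.3, -29.7]
wrist_force: [0.8, -0.4, 0.6]
opening: 0.085
```

```bash
python3 st.py s24 100 60 420 320; python3 - <<'E'
from h import *
from plane import plane
from gap import gap
plane('pics/s24.npy',[(242,255),(285,236),(295,262),(275,290)])
p,d=bot.camera('top'); gap(d); np.save('pics/t24.npy',d); cv2.imwrite('pics/t24.png',p)
W0=np.load('pics/W.npy');W=cloud('top',d)
# bulk displacement of others
V,U=np.mgrid[0:384,0:512]
for nme,(u0,v0,u1,v1,z0,z1) in dict(cup=(236,212,262,242,.03,.09),jar=(240,105,270,135,.06,.12),brush=(115,225,190,250,.02,.08),roller=(360,155,390,222,.015,.08),carton=(115,145,155,200,.1,.12)).items():
    f=lambda A:A[v0:v1,u0:u1][(A[v0:v1,u0:u1,2]>z0)&(A[v0:v1,u0:u1,2]<z1)][:,:2].mean(0)*1000
    print(nme,(f(W)-f(W0)).round(1))
m=(U>137)&(U<155)&(V>190)&(V<210)&(W[...,2]>.122)&(W[...,2]<.15)&(abs(W[...,0]-.475)<.04)&(abs(W[...,1]-.285)<.04)
print(cv2.minAreaRect((W[m][:,:2]*1000).astype(np.float32)))
E
```

```text
24.3167 [ 0.84  0.8  -0.43] [0.059 0.004 0.041] [ 0.4956 -0.2833  0.2074] 0.08514822456826791
pics/s24.npy 1075 of 1533 c [ 0.4827 -0.1847  0.0078] tilt fwd deg 0.09 roll 0.14
155 [(229.0, 109), (226.0, 108), (223.0, 105), (219.0, 107), (216.0, 107), (214.0, 104), (211.0, 103), (207.0, 105), (207.0, 94), (207.0, 80), (202.0, 86), (198.0, 90), (196.0, 83), (197.0, 66)]
158 [(232.0, 102), (228.0, 103), (223.0, 111), (221.0, 107), (216.0, 111), (214.0, 108), (211.0, 108), (208.0, 106), (206.0, 102), (205.0, 91), (204.0, 83), (202.0, 78), (198.0, 81), (196.0, 75)]
161 [(232.0, 105), (229.0, 106), (225.0, 107), (221.0, 110), (219.0, 107), (215.0, 107), (213.0, 106), (209.0, 109), (206.0, 105), (205.0, 97), (207.0, 75), (201.0, 85), (199.0, 83), (195.0, 83), (196.0, 67)]
164 [(233.0, 107), (229.0, 110), (226.0, 109), (222.0, 112), (221.0, 102), (217.0, 106), (213.0, 110), (210.0, 108), (207.0, 106), (206.0, 100), (207.0, 79), (202.0, 85), (200.0, 83), (195.0, 88), (195.0, 74)]
167 [(234.0, 105), (230.0, 109), (228.0, 106), (226.0, 101), (222.0, 104), (216.0, 113), (214.0, 111), (210.0, 111), (208.0, 109), (205.0, 107), (206.0, 89), (207.0, 70), (200.0, 86), (196.0, 90), (197.0, 71)]
170 [(236.0, 106), (231.0, 111), (228.0, 109), (226.0, 105), (221.0, 112), (218.0, 111), (216.0, 106), (212.0, 108), (210.0, 106), (205.0, 112), (205.0, 97), (207.0, 78), (201.0, 89), (198.0, 85), (195.0, 85), (196.0, 68)]
carton Y min [204.81280172 205.70033138 206.9773082  265.47692372 268.86728404]
div Y [194.36666267 195.1504369  200.90629421 206.66306532 207.72690659] 75
cup [-0.3 -0. ]
jar [-0.  0.]
brush [-0.  -0.1]
roller [68.2 -5.8]
carton [-3.7 -2.7]
((474.0218200683594, 284.5625), (44.470848083496094, 14.976787567138672), 9.141790390014648)
```

View pics/s24.png

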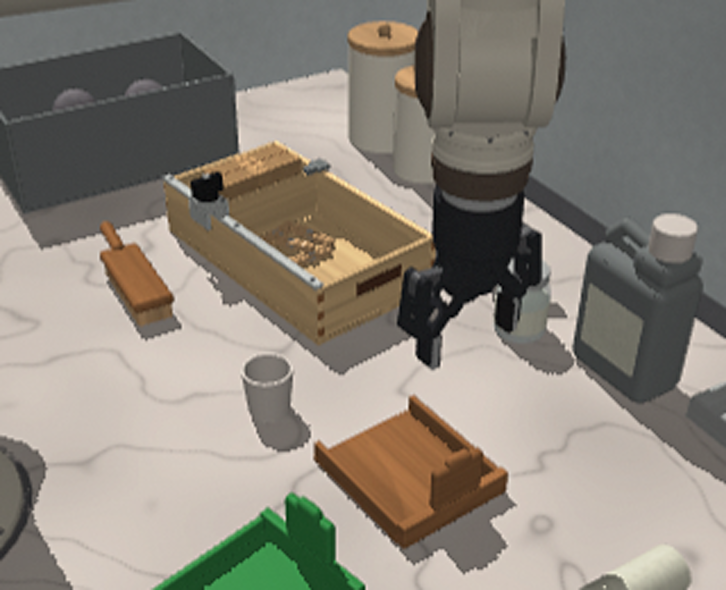

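View pics/t24.png

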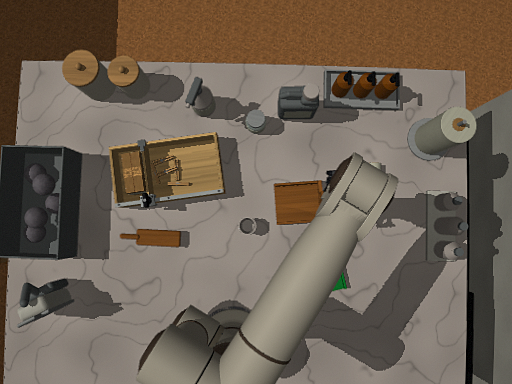

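```bash
python3 -c "
from workcell import bot
o=bot.get_obs(); print(o['time'],o['ee_pos'],abs(o['qd']).max()); print(bot.job_done())"
```

```text
24.3667 [ 0.49491613 -0.28283391  0.20429723] 4.107739470928483
the job is handed in; nothing more can be done
None
```

The job is done and handed in at about 24.4 s; no verdict was reported. I slid the divider up to the carton by its knob, turned the knob tight, tipped the pegs into the compartment and set the tray back flat near its old spot. The move interface only turns the tool about its own axis. So I tipped the tray by loosening the grip on its hand tab until it swung lip-down under its own weight.

What the last checks showed:
- **Divider:** the gap to the carton measures about 3 mm, give or take 1.5 mm. The carton's face reads the same position as at the start.
- **Knob:** the bar lies across the rail at 9.1°, against 9.7° for the box, so it is close to fully tight.
- **Pegs:** all five were seen lying in the compartment after tipping, and the final pictures show nothing changed.
- **Tray:** flat to within about 0.2°, floor at counter height, empty, and the gripper clear of it.
- **Cup, jar and brush:** moved 0.3 mm or less.

Two readings disagreed:
- **Lint roller:** it read a 68 mm shift, which I put down to the arm covering it in the top view. The arm's path stayed away from it and the side picture shows it lying on the counter, but I did not measure it again.
- **Carton:** the average position read a shift of about 4 mm. I think the moved divider saddle had come into that measuring window, since the direct face measurement shows no movement.

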